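# Close the backs of the model houses and tray their ladders

### The arm

A 6-joint arm with a two-finger parallel gripper is mounted at the origin on the work surface. World frame = base frame: x ahead of the robot, y to its left, z up, the work surface at z = 0. Lengths are in m, angles in rad, forces in N, time in s.
With the tool pointing down it reaches from about 0.4 to 0.825 m from the base axis. Payload 7 kg.
Tool frame: the origin (TCP) lies on the centre line of the jaws, within the pads' length; the fingertips stand 25 mm ahead of it and the grasp point (between the pads) lies 6 mm ahead of it (r.tcp_to_tips is the distance from the TCP to the fingertips, in m); z points along the fingers, y is the line along which they close (so a half turn about z gives the same grasp; the last joint's range is limited). The gripper opens to 85 mm and grips with 20 to 120 N. Pads are 22 mm wide; open, the fingers measure 114 mm over their backs; the gripper's body (76 mm by 85 mm) begins 54 mm behind the grasp point. The pads swing forward as they close: fully open they stand 13 mm farther back than shut.
Start: joints at [-0.926, 0.359, 0.012, 0, -1.224, -0.288], TCP at [0.236, -0.632, 0.256] pointing down, gripper open.
Joint ranges: [-3.07, 3.07], [-1.43, 2.12], [-1.02, 1.25], [-3.03, 1.67], [-3.05, -0], [-3.03, 3.03]. Speed limits (rad/s): [2.39, 2.39, 3.01, 3.14, 3.14, 3.14].

### API

Orientations are given as a rotation vector (axis times angle).
In Python, from station import r gives the robot as it stands.
- The arm moves only by the tool move_arm, never from a script. Its argument "moves" is a list that holds one entry, the list of rows, each a list of 5 numbers: the shift along the world's x, y, z in m, then the turn about the world's z in degrees, then the finger opening in m, from 0 to 0.0854. In form: [[[dx, dy, dz, yaw, grip], ...]]. A call has 1 to 8 rows; each row is the pose to reach, as a shift and turn from the pose commanded when the call began; what a row does not reach only later rows make up. A row lasts 1/12 s, in which the tool goes at most 41.7 mm and 7.16 degrees, less where a joint would pass 70% of its speed; a pose out of reach is approached as far as the arm can. A call with a gripper value outside its range is refused whole. The fingers move at their own pace and stop on an object; "force" is the grip in N (left out, the last holds). Time passes only in rows, so rows that repeat a pose let the fingers close. It gives the time, the measured TCP pose, the force, the opening and the grip force at its end, in the units of the state.
- r.get_state(): the state, without advancing time (a new reading comes with each control period).
- r.get_image(name): name is "side" or "top" or "wrist"; returns the picture (384x512x3 uint8, blue, green, red); there is no depth.
- r.calibration(name): a dict with "fx", "fy", "cx", "cy" (pixels), "world_to_cam" (4x4, takes a point from world to camera coordinates). Camera axes: x right, y up, looking along -z (the intrinsics and any distortion apply to the point x, -y, -z); pixel columns grow to the right and rows downward; lengths in m; the calibration is good to about 2 mm. A picture is of the moment at which its call begins: read the wrist's pose just before it. calibration takes no time and is no camera call; for the wrist camera it gives the pose at the moment of the call.
- r.close_job(): hands the job in; it is judged then, once.
The state is a dict: "time_s": time; "joint_positions": joint angles; "dq": joint speeds; "joint_efforts": joint torques, N m; "ee_pos": TCP position; "tcp_rot": TCP orientation; "ft_force": force on the tool from outside, world axes, zero at the start; "torque": the same for the moment, N m; "opening": finger opening in m; "gripper_force": force on a finger pad.
Only numpy, scipy, OpenCV 4.12 (cv2) and the standard library are available. Lean on these libraries where they do the work, as an engineer would, in place of code of your own. Each camera call takes 0.05 s, during which the arm holds its last target. There are 200 camera calls.

### The job

Get the little model houses ready for the exhibition. Take each back wall that is standing in a painting block, turn it plinth outwards, lean it and hook its plinth in under the edging strip behind the house of the same colour, then swing it upright against the edge of the upper floor and let go, so that it stands straight with its foot fully down. Lay each ladder there is flat in the carrying tray, one to a compartment, narrow white end towards the blue handle, and leave the other things on the bench as they are.

Things in the scene. Friction and masses are not known exactly. Their poses are not given: they have to be found in the camera images.
- house_ochre: ochre-yellow house, fixed on a dark wooden display plinth 121 x 102 mm, 35 high: roofless two-storey shell, base board 5 mm thick on the plinth, side walls 10 mm thick, 72 mm between them, tops 150 mm above the bench. Open back along -x (roughly to the robot), +x leads in, z up. Origin on the bench, mid-opening, below the upper floor's edge (x = 0); side walls end at x = -8. Both storeys empty for 65 mm inwards
- seat_ochre (a point): Seat of the ochre-yellow wall: on the base board (40 mm above the bench), mid-opening, where the middle of the wall's foot stands when touching the upper floor (its edge: x = 4, z = 53 to 59 mm here). Axes as the house. Outside runs a fixed grey edging strip: lip z = 10 to 16 mm, inner edge x = -9, closed by a riser at x = -20: the room under the lip is 10 mm high. No wall held upright gets past lip and floor
- wall_ochre_mid (a point): Centre of the ochre-yellow back wall (loose, 40 to 65 g; None if absent): plate 8 mm thick (x), 64 wide (y), 115 tall (z); origin mid-plate, 57.5 mm above its underside. Outside (-x) and top edge painted ochre-yellow, door and windows; inside (+x) bare plywood. Along its outer foot runs a grey plinth 6 mm high, sticking out 10 mm (x = -4 to -14). Starts upright in a fixed painting block (groove 23 mm wide, 14 deep, floor 10 above the bench), facing any way
- house_red: brick-red house, fixed on a dark wooden display plinth 121 x 102 mm, 35 high: roofless two-storey shell, base board 5 mm thick on the plinth, side walls 10 mm thick, 72 mm between them, tops 150 mm above the bench. Open back along -x (roughly to the robot), +x leads in, z up. Origin on the bench, mid-opening, below the upper floor's edge (x = 0); side walls end at x = -8. Both storeys empty for 65 mm inwards
- seat_red (a point): Seat of the brick-red wall: on the base board (40 mm above the bench), mid-opening, where the middle of the wall's foot stands when touching the upper floor (its edge: x = 4, z = 53 to 59 mm here). Axes as the house. Outside runs a fixed grey edging strip: lip z = 10 to 16 mm, inner edge x = -9, closed by a riser at x = -20: the room under the lip is 10 mm high. No wall held upright gets past lip and floor
- wall_red_mid (a point): Centre of the brick-red back wall (loose, 40 to 65 g; None if absent): plate 8 mm thick (x), 64 wide (y), 115 tall (z); origin mid-plate, 57.5 mm above its underside. Outside (-x) and top edge painted brick-red, door and windows; inside (+x) bare plywood. Along its outer foot runs a grey plinth 6 mm high, sticking out 10 mm (x = -4 to -14). Starts upright in a fixed painting block (groove 23 mm wide, 14 deep, floor 10 above the bench), facing any way
- house_blue: slate-blue house, fixed on a dark wooden display plinth 121 x 102 mm, 35 high: roofless two-storey shell, base board 5 mm thick on the plinth, side walls 10 mm thick, 72 mm between them, tops 150 mm above the bench. Open back along -x (roughly to the robot), +x leads in, z up. Origin on the bench, mid-opening, below the upper floor's edge (x = 0); side walls end at x = -8. Both storeys empty for 65 mm inwards
- seat_blue (a point): Seat of the slate-blue wall: on the base board (40 mm above the bench), mid-opening, where the middle of the wall's foot stands when touching the upper floor (its edge: x = 4, z = 53 to 59 mm here). Axes as the house. Outside runs a fixed grey edging strip: lip z = 10 to 16 mm, inner edge x = -9, closed by a riser at x = -20: the room under the lip is 10 mm high. No wall held upright gets past lip and floor
- wall_blue_mid (a point): Centre of the slate-blue back wall (loose, 40 to 65 g; None if absent): plate 8 mm thick (x), 64 wide (y), 115 tall (z); origin mid-plate, 57.5 mm above its underside. Outside (-x) and top edge painted slate-blue, door and windows; inside (+x) bare plywood. Along its outer foot runs a grey plinth 6 mm high, sticking out 10 mm (x = -4 to -14). Starts upright in a fixed painting block (groove 23 mm wide, 14 deep, floor 10 above the bench), facing any way
- bay_1 (a point): Centre of the floor (4 mm above the bench) of one of the three compartments, side by side, of the fixed wooden carrying tray: 144 mm long (x), 76 wide (y); walls and dividers 5 mm thick, 12 mm above the floor. +x points to the end with the blue bar handle, z up
- bay_2 (a point): Centre of the floor (4 mm above the bench) of one of the three compartments, side by side, of the fixed wooden carrying tray: 144 mm long (x), 76 wide (y); walls and dividers 5 mm thick, 12 mm above the floor. +x points to the end with the blue bar handle, z up
- bay_3 (a point): Centre of the floor (4 mm above the bench) of one of the three compartments, side by side, of the fixed wooden carrying tray: 144 mm long (x), 76 wide (y); walls and dividers 5 mm thick, 12 mm above the floor. +x points to the end with the blue bar handle, z up
- tray_handle (a point): Middle of the tray's blue bar handle: 12 mm bar along y, 170 mm long, 82 mm from the compartments' middles, axis 42 mm above the bench; axes as the compartments
- ladder_1_mid (a point): Centre of a loose toy orchard ladder of wood (25 g; None if absent): 110 mm long (x), 8 mm thick (z), tapering from 42 mm wide at the foot (-x) through 36 mm half-way to 30 mm at the white-tipped top (+x). Rails 6 mm wide, five rungs, both faces alike. Starts lying flat on the bench, any way round
- ladder_2_mid (a point): Centre of a loose toy orchard ladder of wood (25 g; None if absent): 110 mm long (x), 8 mm thick (z), tapering from 42 mm wide at the foot (-x) through 36 mm half-way to 30 mm at the white-tipped top (+x). Rails 6 mm wide, five rungs, both faces alike. Starts lying flat on the bench, any way round
- ladder_3_mid (a point): Centre of a loose toy orchard ladder of wood (25 g; None if absent): 110 mm long (x), 8 mm thick (z), tapering from 42 mm wide at the foot (-x) through 36 mm half-way to 30 mm at the white-tipped top (+x). Rails 6 mm wide, five rungs, both faces alike. Starts lying flat on the bench, any way round
- jar: Bystander: paint jar with green lid, 66 mm across, 75 mm high; origin under its middle
- tub: Bystander: yellow plastic tub, 110 mm across, 110 mm high; origin under its middle
- pot: Bystander: small paint pot with red lid, 44 mm across, 45 mm high; origin under its middle
- glue: Bystander: white glue bottle with red cap, 52 mm across, 130 mm high; origin under its middle
- brush: Bystander: paint brush, 180 mm long, lying; origin under its middle
- sponge: Bystander: orange sponge block, 100 x 65 x 30 mm; origin under its middle
- drill: Bystander: cordless drill standing on its battery, 190 mm high; origin under its middle
Things that resemble listed ones, but are neither listed nor needed, are in the scene too. Leave any red look-alike of the part that bears ladder_1_mid alone.

How it is judged:
At the end, for the whole second after the job is handed in: Each wall present stands at rest in its own colour's house, under 0.09 rad off upright, foot within 4 mm of the base, plinth outside under the lip, within 10 mm of the upper floor's edge. Each ladder lies flat in a compartment of its own, narrow end to the handle (x of wall_ochre_mid in the frame of seat_ochre between -0.01 and 0.003 m and y of wall_ochre_mid in the frame of seat_ochre between -0.008 and 0.008 m and z of wall_ochre_mid in the frame of seat_ochre between 0.053 and 0.0615 m and x of house_ochre in the frame of wall_ochre_mid above 0 m and angle between the x axis of wall_ochre_mid and the x axis of seat_ochre, either way round below 0.15 rad and angle between each of wall_ochre_mid, wall_red_mid, wall_blue_mid's own z axis and vertical below 0.09 rad and linear speed of each of wall_ochre, wall_red, wall_blue, ladder_1, ladder_2, ladder_3 below 0.02 m/s and x of wall_red_mid in the frame of seat_red between -0.01 and 0.003 m and y of wall_red_mid in the frame of seat_red between -0.008 and 0.008 m and z of wall_red_mid in the frame of seat_red between 0.053 and 0.0615 m and x of house_red in the frame of wall_red_mid above 0 m and angle between the x axis of wall_red_mid and the x axis of seat_red, either way round below 0.15 rad and x of wall_blue_mid in the frame of seat_blue between -0.01 and 0.003 m and y of wall_blue_mid in the frame of seat_blue between -0.008 and 0.008 m and z of wall_blue_mid in the frame of seat_blue between 0.053 and 0.0615 m and x of house_blue in the frame of wall_blue_mid above 0 m and angle between the x axis of wall_blue_mid and the x axis of seat_blue, either way round below 0.15 rad and x of tray_handle in the frame of ladder_1_mid above 0.03 m and ((x of ladder_1_mid in the frame of bay_1 between -0.021 and 0.021 m and y of ladder_1_mid in the frame of bay_1 between -0.024 and 0.024 m and z of ladder_1_mid in the frame of bay_1 between 0.001 and 0.0075 m and angle between the z axis of ladder_1_mid and the z axis of bay_1, either way round below 0.1 rad) or (x of ladder_1_mid in the frame of bay_2 between -0.021 and 0.021 m and y of ladder_1_mid in the frame of bay_2 between -0.024 and 0.024 m and z of ladder_1_mid in the frame of bay_2 between 0.001 and 0.0075 m and angle between the z axis of ladder_1_mid and the z axis of bay_2, either way round below 0.1 rad) or (x of ladder_1_mid in the frame of bay_3 between -0.021 and 0.021 m and y of ladder_1_mid in the frame of bay_3 between -0.024 and 0.024 m and z of ladder_1_mid in the frame of bay_3 between 0.001 and 0.0075 m and angle between the z axis of ladder_1_mid and the z axis of bay_3, either way round below 0.1 rad)) and x of tray_handle in the frame of ladder_2_mid above 0.03 m and ((x of ladder_2_mid in the frame of bay_1 between -0.021 and 0.021 m and y of ladder_2_mid in the frame of bay_1 between -0.024 and 0.024 m and z of ladder_2_mid in the frame of bay_1 between 0.001 and 0.0075 m and angle between the z axis of ladder_2_mid and the z axis of bay_1, either way round below 0.1 rad) or (x of ladder_2_mid in the frame of bay_2 between -0.021 and 0.021 m and y of ladder_2_mid in the frame of bay_2 between -0.024 and 0.024 m and z of ladder_2_mid in the frame of bay_2 between 0.001 and 0.0075 m and angle between the z axis of ladder_2_mid and the z axis of bay_2, either way round below 0.1 rad) or (x of ladder_2_mid in the frame of bay_3 between -0.021 and 0.021 m and y of ladder_2_mid in the frame of bay_3 between -0.024 and 0.024 m and z of ladder_2_mid in the frame of bay_3 between 0.001 and 0.0075 m and angle between the z axis of ladder_2_mid and the z axis of bay_3, either way round below 0.1 rad)) and x of tray_handle in the frame of ladder_3_mid above 0.03 m and ((x of ladder_3_mid in the frame of bay_1 between -0.021 and 0.021 m and y of ladder_3_mid in the frame of bay_1 between -0.024 and 0.024 m and z of ladder_3_mid in the frame of bay_1 between 0.001 and 0.0075 m and angle between the z axis of ladder_3_mid and the z axis of bay_1, either way round below 0.1 rad) or (x of ladder_3_mid in the frame of bay_2 between -0.021 and 0.021 m and y of ladder_3_mid in the frame of bay_2 between -0.024 and 0.024 m and z of ladder_3_mid in the frame of bay_2 between 0.001 and 0.0075 m and angle between the z axis of ladder_3_mid and the z axis of bay_2, either way round below 0.1 rad) or (x of ladder_3_mid in the frame of bay_3 between -0.021 and 0.021 m and y of ladder_3_mid in the frame of bay_3 between -0.024 and 0.024 m and z of ladder_3_mid in the frame of bay_3 between 0.001 and 0.0075 m and angle between the z axis of ladder_3_mid and the z axis of bay_3, either way round below 0.1 rad))); the robot touches nothing.
It fails at once if another thing on the bench is pushed more than 30 mm or tipped over (distance of any of jar, tub, pot, glue, brush, sponge, drill from where it was at the start of the episode above 0.03 m or angle between any of jar, tub, pot, glue, drill's own z axis and vertical above 0.5 rad).
Of wall_ochre, wall_red, wall_blue only 2 to 3 are there at a start; the rules pass over those that are not, and their reading is None.
Of ladder_1, ladder_2, ladder_3 only 2 to 3 are there at a start; the rules pass over those that are not, and their reading is None.
At some moment in a run one of ladder_1, ladder_2, ladder_3 may be knocked a few centimetres aside while the robot is not near it.
It also fails if it takes over 210 s, if anything falls off the work surface, if the arm or the gripper's body presses on something with over 40 N, if the wrist force passes 120 N, or if a joint passes its speed limit or range.

## Working session

There is one attempt and no reset: what is moved stays moved. The work goes in short steps, Python scripts to look and compute and a tool call to move; the robot and the scene stay as the last step left them, time stands still between calls to the robot, and variables do not carry over. Pictures are saved under pics/ and viewed, at most 14 in all, crops included, and the job is handed in when it is done.

Besides the shell and the picture viewer there is one more tool, called after "Emit:" as name([rows], argument=value, ...), one row to a line, values as JSON. move_arm: Moves the arm, as the interface text tells. Its arguments: {"type":"object","properties":{"moves":{"type":"array","items":{"type":"array","items":{"type":"array","items":{"type":"number"}}}},"force":{"type":"number"}},"required":["moves"]}

```bash
mkdir -p pics; ls; cat > h.py <<'E'
from station import r
import numpy as np, cv2
def save(n,f,crop=None,s=1.5):
    im=r.get_image(n)
    cv2.imwrite(f'pics/{f}_raw.png',im)
    if crop: a,b,c,d=crop; im=im[b:d,a:c]
    cv2.imwrite(f'pics/{f}.png',cv2.resize(im,None,fx=s,fy=s,interpolation=cv2.INTER_CUBIC))
def cal(n):
    k=r.calibration(n); return k
def ray(k,u,v):
    T=np.array(k['world_to_cam']); R=T[:3,:3]; o=-R.T@T[:3,3]
    K=np.array([[k['fx'],0,k['cx']],[0,k['fy'],k['cy']],[0,0,1.]])
    d=np.array(k.get('dist',np.zeros(5)),float) 
    p=cv2.undistortPoints(np.array([[[u,v]]],float),K,d)[0,0]
    return o,R.T@np.array([p[0],-p[1],-1.])
def at(k,u,v,z):
    o,d=ray(k,u,v); return o+d*(z-o[2])/d[2]
def tri(obs):
    A=np.zeros((3,3));b=np.zeros(3);L=[]
    for k,u,v in obs:
        o,d=ray(k,u,v); d=d/np.linalg.norm(d);P=np.eye(3)-np.outer(d,d);A+=P;b+=P@o;L.append((o,d))
    x=np.linalg.solve(A,b); return x,[np.linalg.norm(np.cross(x-o,d)) for o,d in L]
def proj(k,p):
    T=np.array(k['world_to_cam']); c=T[:3,:3]@np.array(p)+T[:3,3]
    x,y=c[0]/-c[2],-c[1]/-c[2]
    return k['fx']*x+k['cx'],k['fy']*y+k['cy']
E
python3 - <<'E'
from h import *
for n in('side','top'):
    save(n,n+'0',s=1.56); k=cal(n); print(n,{a:(np.round(b,4).tolist()) for a,b in k.items()})
print(r.tcp_to_tips, r.get_state())
print(cal('wrist'))
E
```

```text
pics
side {'fx': 499.3068, 'fy': 499.3068, 'cx': 249.2773, 'cy': 190.2165, 'world_to_cam': [[0.8224, -0.5688, -0.0063, -0.404], [0.2906, 0.4106, 0.8643, -0.2271], [-0.489, -0.7126, 0.503, -1.442], [0.0, 0.0, 0.0, 1.0]]}
top {'fx': 369.2111, 'fy': 369.2111, 'cx': 256.3362, 'cy': 192.9958, 'world_to_cam': [[-0.0122, -0.9999, 0.0026, 0.0249], [0.9926, -0.0118, 0.1209, -0.4824], [-0.1209, 0.004, 0.9927, -1.2039], [0.0, 0.0, 0.0, 1.0]]}
0.025 {'time_s': 0.1, 'joint_positions': array([-9.25910975e-01,  3.59319980e-01,  1.11508465e-02, -2.82118155e-04,
       -1.22408042e+00, -2.88065674e-01]), 'dq': array([ 0.00032675, -0.00136435,  0.00218269, -0.00058715, -0.00083964,
        0.00036623]), 'joint_efforts': array([-5.45195107e-04, -5.84766448e+01,  2.94109905e+01,  6.95456877e+00,
       -3.12981334e-03, -8.19007795e-08]), 'ee_pos': array([ 0.23559169, -0.63214235,  0.2554592 ]), 'tcp_rot': array([ 5.57299797e-01, -3.09134253e+00, -2.22593180e-03]), 'ft_force': array([0.12819196, 0.81867268, 0.55235717]), 'torque': array([-0.02743418,  0.01301544,  0.01073522]), 'gripper_force': 0.0, 'opening': 0.08539712229197925}
{'fx': 326.81280729189626, 'fy': 326.81280729189626, 'cx': 255.35100874743034, 'cy': 191.62001810636932, 'world_to_cam': array([[-0.34875487,  0.9372127 ,  0.00154747,  0.67470181],
       [-0.88813813, -0.32996508, -0.3198964 ,  0.04115653],
       [-0.29930036, -0.1129398 ,  0.94745126, -0.38027522],
       [ 0.        ,  0.        ,  0.        ,  1.        ]])}
```

View pics/top0.png

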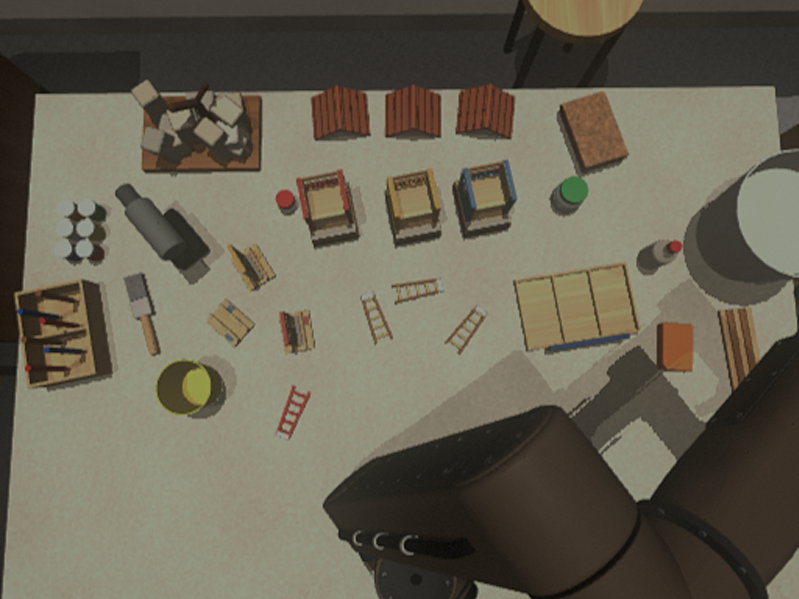

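View pics/side0.png

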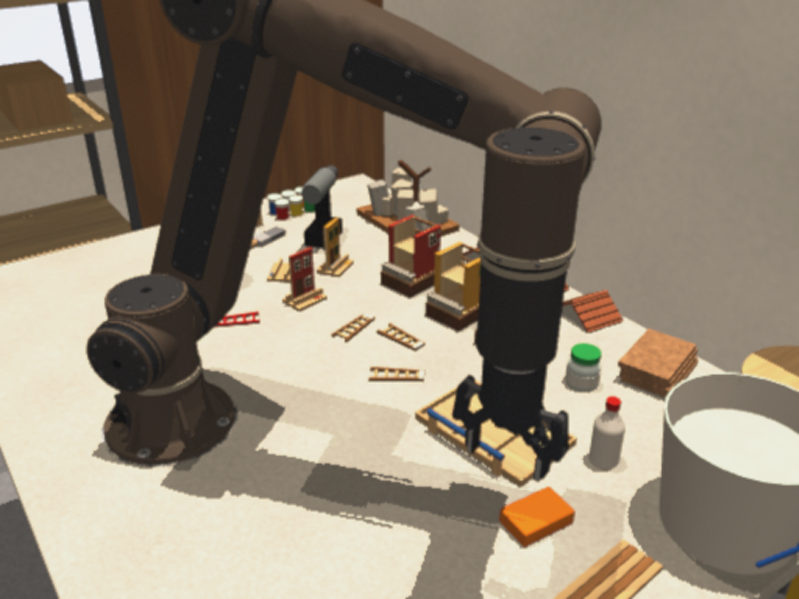

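```bash
python3 - <<'E'
from h import *
k=cal('top')
S=1.5625
for n,u,v,z in [('red house',327,205,.1),('ochre',413,205,.1),('blue',486,200,.1),('wo',240,258,.1),('wr',293,325,.1),('l1',376,317,0),('l2',417,290,0),('l3',466,328,0),('tray',577,307,0),('handle',590,340,.042)]:
    p=at(k,u/S,v/S,z); print(n,p.round(3),np.hypot(p[0],p[1]).round(3))
kw=cal('wrist');T=kw['world_to_cam'];print(-T[:3,:3].T@T[:3,3], T[2,:3])
E
```

```text
red house [0.676 0.168 0.1  ] 0.696
ochre [ 0.674 -0.009  0.1  ] 0.674
blue [ 0.683 -0.159  0.1  ] 0.701
wo [0.567 0.344 0.1  ] 0.663
wr [0.429 0.235 0.1  ] 0.49
l1 [0.453 0.073 0.   ] 0.459
l2 [ 0.511 -0.017  0.   ] 0.512
l3 [ 0.427 -0.123  0.   ] 0.444
tray [ 0.47  -0.367  0.   ] 0.596
handle [ 0.395 -0.378  0.042] 0.547
[ 0.15804172 -0.6617071   0.37241398] [-0.29930036 -0.1129398   0.94745126]
```

Emit:
move_arm([
  [[0.03,0.03,0.02,-5,0.085],[0.05,0.06,0.04,-10,0.085],[0.075,0.09,0.06,-15,0.085],[0.1,0.12,0.08,-20,0.085],[0.12,0.15,0.1,-20,0.085],[0.14,0.185,0.1,-20,0.085],[0.16,0.22,0.1,-20,0.085],[0.16,0.22,0.1,-20,0.085]],
])

```text
time_s: 0.77
ee_pos: [0.3982, -0.4082, 0.3571]
tcp_rot: [-0.018, 3.139, 0.001]
ft_force: [-0.1, -0.6, 0.0]
opening: 0.085
gripper_force: 0.0
```

```bash
python3 - <<'E'
from h import *
import pickle
k=cal('wrist'); save('wrist','w1',s=1.56); pickle.dump(k,open('pics/w1.pkl','wb')); print(r.get_state()['ee_pos'],r.get_state()['joint_positions'],r.get_state()['tcp_rot'])
E
```

```text
[ 0.39757781 -0.40923803  0.35678341] [-4.57523485e-01  1.37117057e-01 -5.72005067e-02 -8.00437933e-04
 -1.37538283e+00 -1.10115587e+00] [-1.87817524e-02  3.14020506e+00  3.33423361e-04]
```

View pics/w1.png

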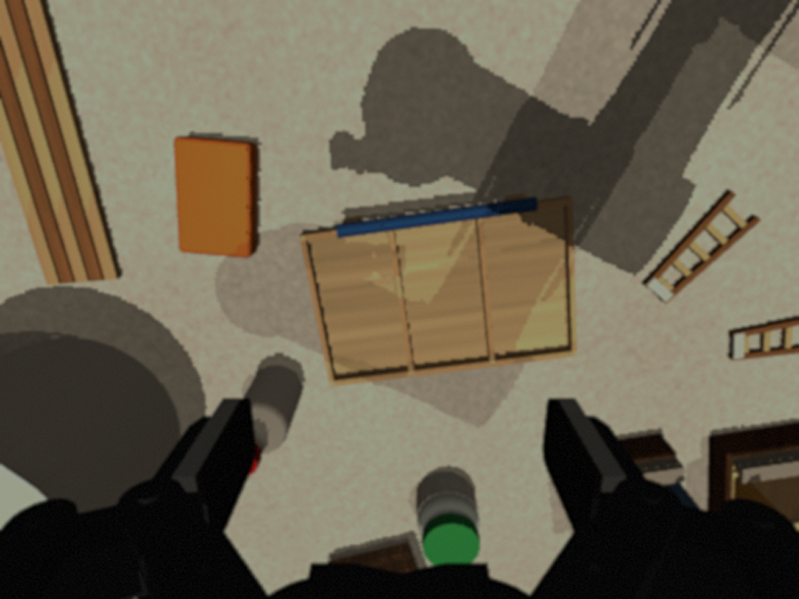

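Emit:
move_arm([
  [[0.015,0.035,0,0,0.085],[0.025,0.075,0,0,0.085],[0.04,0.115,0,0,0.085],[0.05,0.155,0,0,0.085],[0.06,0.195,0,0,0.085],[0.07,0.235,0,0,0.085],[0.08,0.27,0,0,0.085],[0.08,0.3,0,0,0.085]],
])

```text
time_s: 1.48
ee_pos: [0.4765, -0.1107, 0.3558]
tcp_rot: [0.013, -3.141, 0.0]
ft_force: [1.2, 1.1, 0.1]
opening: 0.0847
gripper_force: 0.0
```

Emit:
move_arm([
  [[0.01,0.035,0,0,0.085],[0.02,0.05,0,0,0.085],[0.02,0.09,0,0,0.085],[0.02,0.09,0,0,0.085],[0.02,0.09,0,0,0.085]],
])

```text
time_s: 1.9
ee_pos: [0.4958, -0.0212, 0.3558]
tcp_rot: [0.017, -3.141, 0.0]
ft_force: [-0.6, -0.2, 0.1]
opening: 0.0853
gripper_force: 0.0
```

```bash
python3 - <<'E'
from h import *
import pickle
k=cal('wrist'); save('wrist','w2',s=1.56); pickle.dump(k,open('pics/w2.pkl','wb')); print(r.get_state()['ee_pos'],r.get_state()['joint_positions'],r.get_state()['tcp_rot'])
E
```

```text
[ 0.49569985 -0.02228376  0.35591288] [ 3.52001575e-01  7.40423937e-03 -2.01585173e-01  6.89616654e-05
 -1.36280269e+00 -1.91358016e+00] [ 1.44973494e-02 -3.14064581e+00  6.31977105e-04]
```

View pics/w2.png

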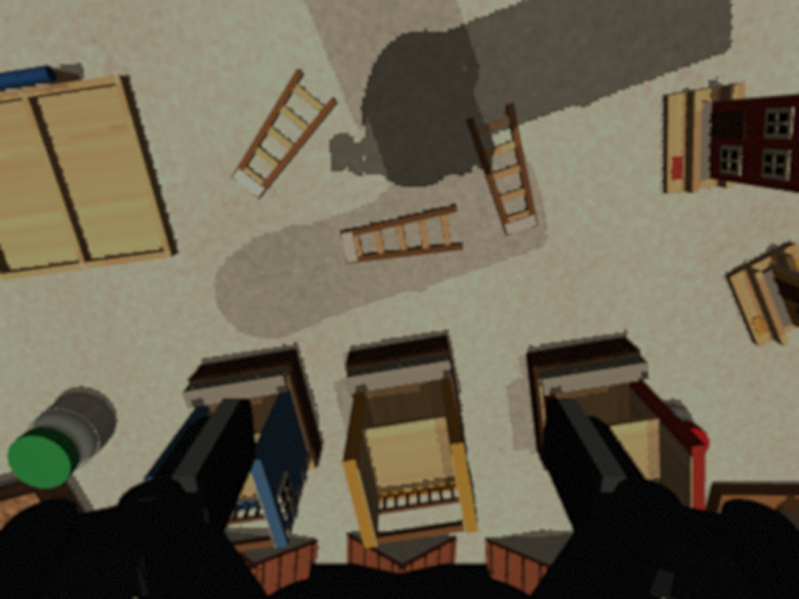

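Emit:
move_arm([
  [[0,0.04,0.01,0,0.085],[0,0.08,0.02,0,0.085],[0,0.12,0.03,0,0.085],[-0.02,0.16,0.03,0,0.085],[-0.03,0.2,0.03,0,0.085],[-0.04,0.24,0.03,0,0.085],[-0.05,0.27,0.03,0,0.085],[-0.05,0.29,0.03,0,0.085]],
])

```text
time_s: 2.62
ee_pos: [0.4449, 0.2688, 0.3864]
tcp_rot: [0.012, -3.142, -0.001]
ft_force: [0.4, -1.3, 0.2]
opening: 0.085
gripper_force: 0.0
```

Emit:
move_arm([
  [[0,0,0,0,0.085],[0,0,0,0,0.085]],
])

```text
time_s: 2.78
ee_pos: [0.4461, 0.2673, 0.3857]
tcp_rot: [0.012, -3.141, 0.002]
ft_force: [0.5, -1.0, -0.7]
opening: 0.085
gripper_force: 0.0
```

```bash
python3 - <<'E'
from h import *
import pickle
k=cal('wrist'); save('wrist','w3',s=1.56); pickle.dump(k,open('pics/w3.pkl','wb')); print(r.get_state()['ee_pos'],r.get_state()['joint_positions'],r.get_state()['tcp_rot'])
S=1.5625
k2=pickle.load(open('pics/w2.pkl','rb'));k1=pickle.load(open('pics/w1.pkl','rb'))
def L(k,t1,t2,f1,f2,z=.008):
    p=[at(k,u/S,v/S,z)[:2] for u,v in (t1,t2,f1,f2)]
    t=(p[0]+p[1])/2;f=(p[2]+p[3])/2;d=t-f
    print('ladder mid',((t+f)/2).round(4),'len',np.linalg.norm(d).round(4),'yaw',np.degrees(np.arctan2(d[1],d[0])).round(1),'w',np.linalg.norm(p[0]-p[1]).round(3),np.linalg.norm(p[2]-p[3]).round(3))
L(k2,(233,178),(262,196),(298,70),(337,100))
L(k2,(343,233),(348,262),(455,207),(462,247))
L(k2,(508,234),(537,226),(470,122),(513,105))
c=[at(k1,u/S,v/S,.016)[:2] for u,v in [(303,235),(335,383),(577,350),(570,200)]]
print(np.round(c,4),[np.linalg.norm(c[i]-c[i-3]).round(3) for i in range(4)])
E
```

```text
[0.44619423 0.26663868 0.38596096] [ 9.16672569e-01  4.07378555e-02 -1.01388910e-01  1.48976790e-04
 -1.42964001e+00 -2.48048563e+00] [ 1.10006362e-02 -3.14109666e+00  1.34786977e-03]
ladder mid [ 0.4225 -0.1247] len 0.1076 yaw -37.9 w 0.029 0.039
ladder mid [ 0.5093 -0.0194] len 0.106 yaw -79.1 w 0.028 0.038
ladder mid [0.4511 0.0738] len 0.1062 yaw 19.4 w 0.027 0.039
[[ 0.41   -0.4958]
 [ 0.5601 -0.4711]
 [ 0.5213 -0.2329]
 [ 0.376  -0.2571]] [np.float64(0.152), np.float64(0.241), np.float64(0.147), np.float64(0.241)]
```

View pics/w3.png

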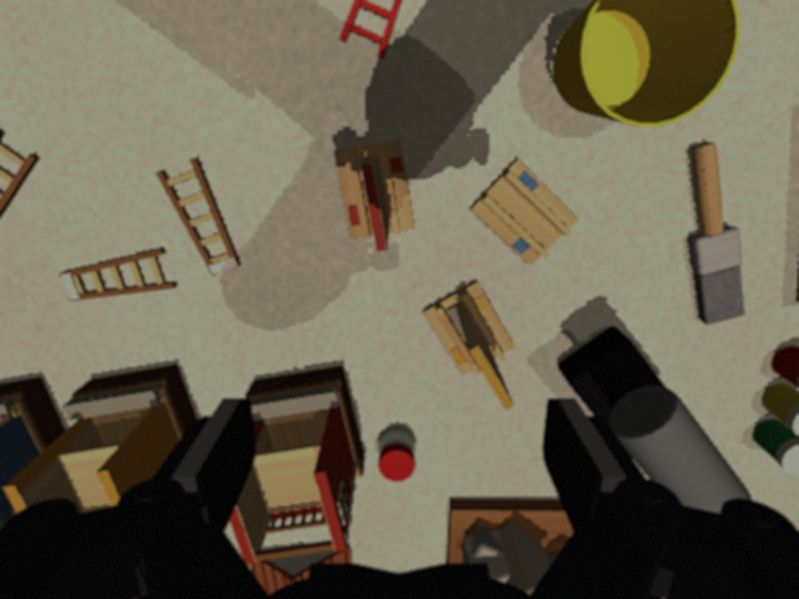

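```bash
python3 - <<'E'
import cv2,numpy as np
a=cv2.imread('pics/w3_raw.png'); 
A=cv2.resize(a[85:265,205:335],None,fx=3.3,fy=3.3,interpolation=cv2.INTER_CUBIC)
b=cv2.imread('pics/w2_raw.png')
B=cv2.resize(b[45:225,420:512],None,fx=3.3,fy=3.3,interpolation=cv2.INTER_CUBIC)
C=np.hstack([A,B]); C=np.clip(C.astype(float)*1.6,0,255).astype(np.uint8)
print(A.shape,C.shape); cv2.imwrite('pics/c1.png',C)
b=cv2.imread('pics/w2_raw.png')
B=cv2.resize(b[210:360,110:430],None,fx=2.5,fy=2.5,interpolation=cv2.INTER_CUBIC)
a=cv2.resize(a[225:375,30:240],None,fx=2.5,fy=2.5,interpolation=cv2.INTER_CUBIC)
D=np.zeros((600,800,3)); D[:375-0]=0
B=cv2.resize(b[205:325,215:310],None,fx=4,fy=4,interpolation=cv2.INTER_CUBIC)
a=cv2.imread('pics/w3_raw.png');A=cv2.resize(a[225:345,155:245],None,fx=4,fy=4,interpolation=cv2.INTER_CUBIC)
E=np.hstack([B,A]);print(B.shape,E.shape);cv2.imwrite('pics/c2.png',np.clip(E*1.6,0,255).astype(np.uint8))
E
```

```text
(594, 429, 3) (594, 733, 3)
(480, 380, 3) (480, 740, 3)
```

View pics/c1.png

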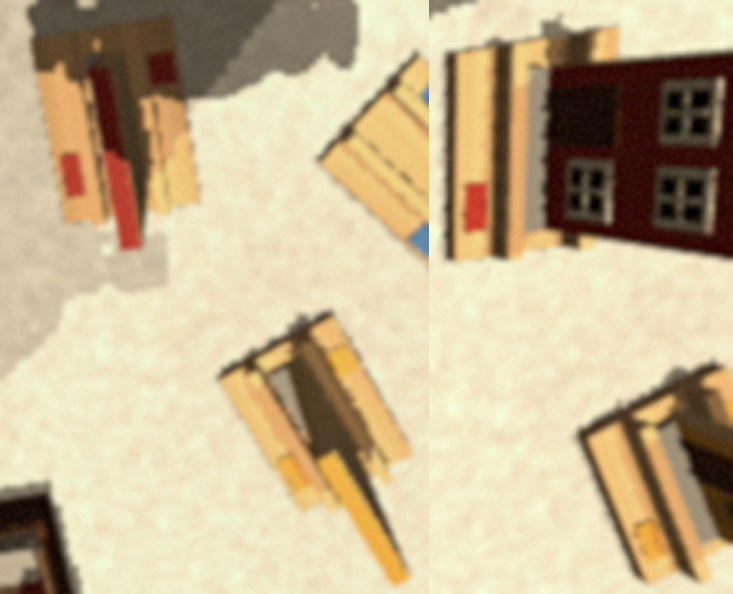

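View pics/c2.png

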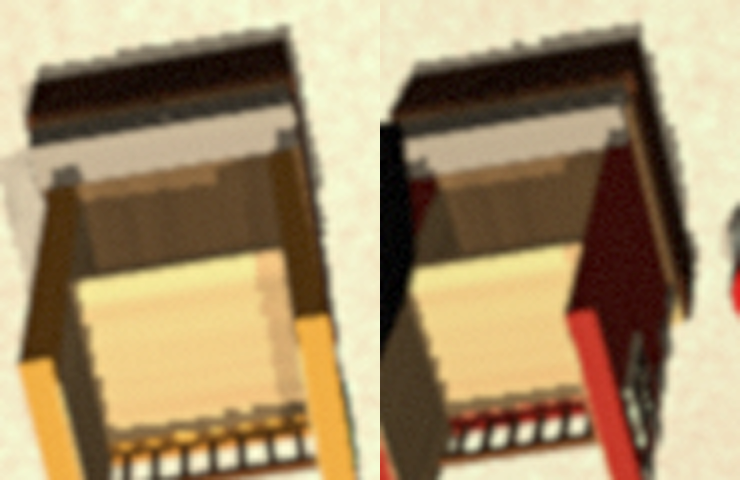

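```bash
cat > fit.py <<'E'
from h import *
import pickle
from scipy.optimize import least_squares
def fit(obs,x0):
    # obs: list of (k,u,v,(x,y,z) model mm)
    def f(p):
        c,s=np.cos(p[2]),np.sin(p[2]);o=[]
        for k,u,v,m in obs:
            m=np.array(m)/1000; q=proj(k,[p[0]+c*m[0]-s*m[1],p[1]+s*m[0]+c*m[1],m[2]]); o+=[q[0]-u,q[1]-v]
        return o
    r_=least_squares(f,x0,loss='soft_l1'); return r_.x,np.round(np.reshape(f(r_.x),(-1,2)),1).tolist()
E
python3 - <<'E'
from fit import *
k2=pickle.load(open('pics/w2.pkl','rb'));k3=pickle.load(open('pics/w3.pkl','rb'))
A=lambda u,v:(k2,215+u/4,205+v/4)
o=[A(50,358)+((-8,-36,150),),A(298,318)+((-8,36,150),),A(22,358)+((-8,-46,150),),A(328,312)+((-8,46,150),),A(78,283)+((0,-36,99),),A(285,250)+((0,36,99),)]
x,e=fit(o,[.63,0,0]);print('ochre',x.round(4),np.degrees(x[2]),e)
def pr(k,x,m):
    c,s=np.cos(x[2]),np.sin(x[2]);m=np.array(m)/1000;return np.array(proj(k,[x[0]+c*m[0]-s*m[1],x[1]+s*m[0]+c*m[1],m[2]]))
for m in [(-13,-30,56),(-13,30,56),(-24,-40,56),(-24,40,56)]: print(m,(pr(k2,x,m)-[215,205])*4)
B=lambda u,v:(k3,155+u/4,225+v/4)
o=[B(188,312)+((-8,36,150),),B(218,306)+((-8,46,150),),B(200,240)+((0,36,99),),B(225,150)+((-13,34,56),),B(60,180)+((-13,-20,56),)]
o=o[:3]
# left floor edge as line pt: constraint by lip edges slope
x,e=fit(o,[.63,.17,0]);print('red',x.round(4),np.degrees(x[2]),e)
for y0 in (-.15,-.1,-.05,0):
  x[2]=y0
  x2,e=fit(o,[x[0],x[1],y0])
def lineyaw(k,off,a,b,z):
    p=at(k,off[0]+a[0]/4,off[1]+a[1]/4,z);q=at(k,off[0]+b[0]/4,off[1]+b[1]/4,z);return np.degrees(np.arctan2(-(q-p)[0],(q-p)[1])),p.round(4),q.round(4)
print(lineyaw(k3,(155,225),(20,145),(245,102),.056),lineyaw(k3,(155,225),(60,180),(225,150),.056),lineyaw(k3,(155,225),(32,265),(200,240),.099))
print(lineyaw(k2,(215,205),(30,150),(290,105),.056),lineyaw(k2,(215,205),(78,283),(285,250),.099),lineyaw(k2,(215,205),(80,183),(270,150),.056))
def W(p,q,z,off=(205,85)):
    p=at(k3,off[0]+p[0]/3.3,off[1]+p[1]/3.3,z);q=at(k3,off[0]+q[0]/3.3,off[1]+q[1]/3.3,z);d=q-p
    print('wall',((p+q)/2).round(4),np.linalg.norm(d).round(4),'dir',np.degrees(np.arctan2(d[1],d[0])).round(1),p.round(3),q.round(3))
W((101,66),(131,248),.125); W((330,457),(402,580),.125)
E
```

```text
ochre [ 0.6492 -0.0152  0.1931] 11.063276961222952 [[0.7, -0.3], [-0.1, 0.1], [-0.6, 1.0], [1.0, 0.3], [-2.0, -0.3], [0.2, -0.7]]
(-13, -30, 56) [ 87.17451516 180.81929027]
(-13, 30, 56) [252.63246708 153.4867044 ]
(-24, -40, 56) [ 53.46093337 158.29939211]
(-24, 40, 56) [275.662165   121.30856304]
red [ 0.6408  0.1623 -0.0149] -0.8539860733479956 [[-0.6, -0.4], [-0.3, 1.2], [2.1, -0.4]]
(np.float64(12.481351342586542), array([0.6293, 0.1194, 0.056 ]), array([0.6098, 0.2074, 0.056 ])) (np.float64(12.056135759088578), array([0.6448, 0.1338, 0.056 ]), array([0.6309, 0.199 , 0.056 ])) (np.float64(10.243685790986193), array([0.6533, 0.1336, 0.099 ]), array([0.6421, 0.1951, 0.099 ]))
(np.float64(11.431248090274854), array([ 0.6301, -0.0673,  0.056 ]), array([0.6116, 0.0243, 0.056 ])) (np.float64(10.987803629224707), array([ 0.6565, -0.0479,  0.099 ]), array([0.6433, 0.02  , 0.099 ])) (np.float64(11.589681324039597), array([ 0.6431, -0.0497,  0.056 ]), array([0.6293, 0.0179, 0.056 ]))
wall [0.42   0.2488 0.125 ] 0.0638 dir 9.0 [0.388 0.244 0.125] [0.452 0.254 0.125]
wall [0.5591 0.3454 0.125 ] 0.0618 dir 30.8 [0.533 0.33  0.125] [0.586 0.361 0.125]
```

Emit:
move_arm([
  [[0.02,-0.03,0,0,0.085],[0.04,-0.06,0,0,0.085],[0.055,-0.08,0,0,0.085],[0.055,-0.08,0,0,0.085],[0.055,-0.08,0,0,0.085]],
])

```text
time_s: 3.25
ee_pos: [0.5015, 0.1847, 0.3863]
tcp_rot: [0.005, -3.141, 0.0]
ft_force: [0.1, -0.1, -0.7]
opening: 0.0849
gripper_force: 0.0
```

```bash
python3 - <<'E'
from fit import *
k=cal('wrist'); save('wrist','w4',s=1.56); pickle.dump(k,open('pics/w4.pkl','wb'))
a=cv2.imread('pics/w4_raw.png'); print(r.get_state()['ee_pos'],r.get_state()['tcp_rot'])
A=cv2.resize(a[190:340,190:310],None,fx=4,fy=4,interpolation=cv2.INTER_CUBIC)
for n,p in [('wr',(.42,.249,.125)),('wo',(.559,.345,.125)),('rh',(.64,.165,.15))]: print(n,proj(k,p))
B=cv2.resize(a[100:250,295:375],None,fx=4,fy=4,interpolation=cv2.INTER_CUBIC)
B=np.hstack([A,B]);cv2.imwrite('pics/c3.png',np.clip(B*1.6,0,255).astype(np.uint8));print(B.shape)
E
```

```text
[0.50111512 0.18566724 0.38632498] [ 6.76541865e-03 -3.14149743e+00 -6.64702577e-05]
wr (np.float64(314.7139887865593), np.float64(82.65513637431748))
wo (np.float64(385.6698487627383), np.float64(201.59194728227905))
rh (np.float64(239.72258884704542), np.float64(269.4897575812515))
(600, 800, 3)
```

View pics/c3.png

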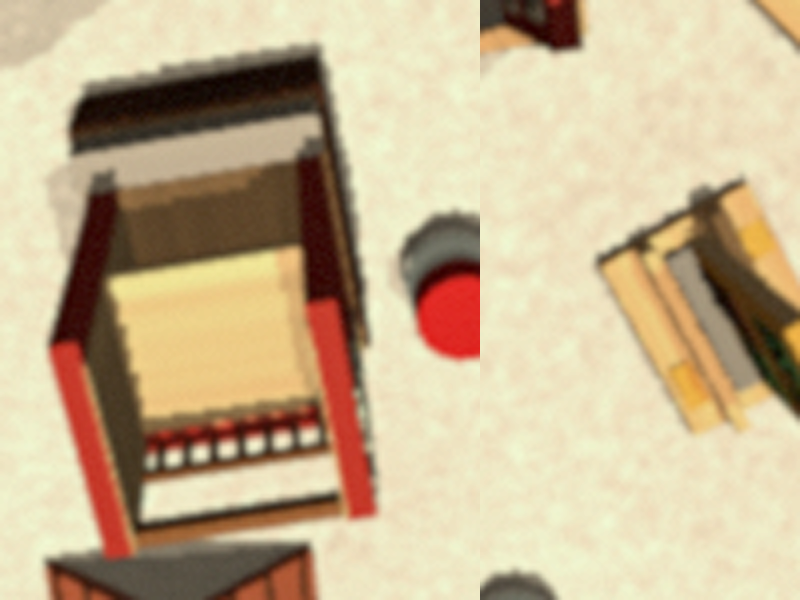

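```bash
python3 - <<'E'
from fit import *
k=pickle.load(open('pics/w4.pkl','rb'))
A=lambda u,v:(k,190+u/4,190+v/4)
o=[A(80,342)+((-8,-36,150),),A(310,302)+((-8,36,150),),A(50,348)+((-8,-46,150),),A(342,298)+((-8,46,150),),A(110,275)+((0,-36,99),),A(300,247)+((0,36,99),)]
x,e=fit(o,[.63,.17,.1]);print('red',x.round(4),np.degrees(x[2]),e)
x2,e=fit(o+[A(u,v)+((d,y,150),) for u,v,d,y in []],[.63,.17,.1])
def lineyaw(a,b,z):
    p=at(k,*A(*a)[1:],z);q=at(k,*A(*b)[1:],z);return np.degrees(np.arctan2(-(q-p)[0],(q-p)[1])),p.round(4),q.round(4)
print(lineyaw((75,155),(320,113),.056),lineyaw((115,190),(300,160),.056),lineyaw((110,275),(300,247),.099))
for a,b in [((50,348),(107,555)),((342,298),(376,513))]: 
    p=at(k,*A(*a)[1:],.15);q=at(k,*A(*b)[1:],.15);print('side',np.degrees(np.arctan2((q-p)[1],(q-p)[0])),np.linalg.norm(q-p))
a=cv2.imread('pics/w4_raw.png')
f=lambda q:cv2.resize(q,None,fx=6,fy=6,interpolation=cv2.INTER_CUBIC)
C=np.hstack([f(a[45:125,280:345]),f(a[160:240,355:420])]);cv2.imwrite('pics/c4.png',np.clip(C*1.6,0,255).astype(np.uint8));print(C.shape)
E
```

```text
red [0.6495 0.1651 0.1909] 10.935304695771645 [[0.4, -0.2], [-0.3, 0.4], [0.1, -0.4], [-0.3, 0.0], [-1.0, 1.0], [1.9, -0.6]]
(np.float64(10.717744386401527), array([0.6288, 0.1143, 0.056 ]), array([0.6114, 0.206 , 0.056 ])) (np.float64(10.273131665367751), array([0.6433, 0.1289, 0.056 ]), array([0.6306, 0.1989, 0.056 ])) (np.float64(9.58337078232521), array([0.6547, 0.1313, 0.099 ]), array([0.6435, 0.1978, 0.099 ]))
side 10.689593256395957 0.08098329979411065
side 9.137705641175184 0.08151723699160135
(480, 780, 3)
```

View pics/c4.png

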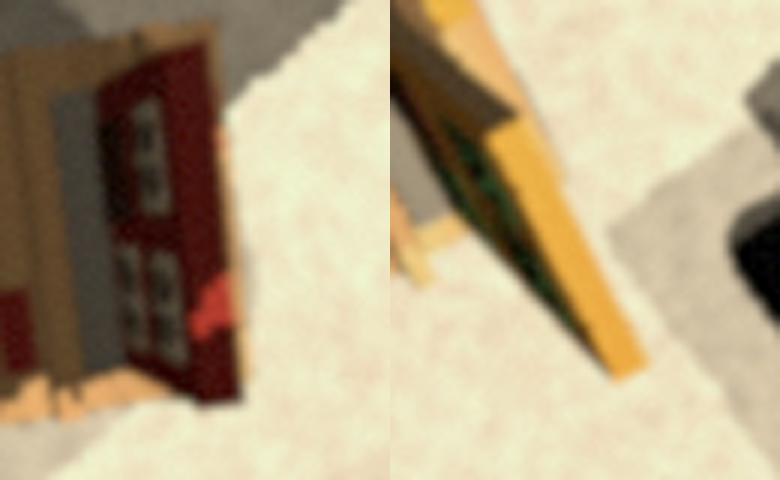

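```bash
python3 - <<'E'
from fit import *
k3=pickle.load(open('pics/w3.pkl','rb'));k4=pickle.load(open('pics/w4.pkl','rb'))
P=lambda u,v:(k3,205+u/3.3,85+v/3.3)
R=lambda u,v:(k4,280+u/6,45+v/6)
O=lambda u,v:(k4,355+u/6,160+v/6)
for n,ps in [('red',[(P(101,66),R(196,48)),(P(131,248),R(220,402))]),('och',[(P(330,457),O(116,122)),(P(402,580),O(241,369))])]:
    t=[tri(p) for p in ps]; print(n,[(x.round(4),np.round(e,4)) for x,e in t])
    for i,z in ((0,.125),(1,.125)):
        a,b=[at(*p[i],z) for p in ps]; print('  z=.125',((a+b)/2).round(4),np.linalg.norm(a-b).round(4),np.degrees(np.arctan2(*(b-a)[1::-1])).round(1))
E
```

```text
red [(array([0.3892, 0.2444, 0.1257]), array([0.0009, 0.0009])), (array([0.4518, 0.2536, 0.123 ]), array([0.0002, 0.0002]))]
  z=.125 [0.42   0.2488 0.125 ] 0.0638 9.0
  z=.125 [0.4207 0.249  0.125 ] 0.062 7.5
och [(array([0.5335, 0.3298, 0.1211]), array([0.0008, 0.0008])), (array([0.587 , 0.3618, 0.1224]), array([0.0002, 0.0002]))]
  z=.125 [0.5591 0.3454 0.125 ] 0.0618 30.8
  z=.125 [0.5587 0.3441 0.125 ] 0.0632 31.2
```

Emit:
move_arm([
  [[-0.01,0.01,-0.01,7,0.085],[-0.02,0.02,-0.02,14,0.085],[-0.03,0.03,-0.04,21,0.085],[-0.04,0.04,-0.06,28,0.085],[-0.05,0.045,-0.08,35,0.085],[-0.06,0.05,-0.1,42,0.085],[-0.07,0.055,-0.12,49,0.085],[-0.081,0.063,-0.136,56,0.085]],
])

```text
time_s: 3.97
ee_pos: [0.4185, 0.2502, 0.2491]
tcp_rot: [1.494, -2.763, -0.0]
ft_force: [0.1, 1.1, -0.6]
opening: 0.0849
gripper_force: 0.0
```

Emit:
move_arm([
  [[0,0,0,7,0.085],[0,0,0,14,0.085],[0,0,0,21,0.085],[0,0,0,28,0.085],[0,0,0,35,0.085],[0,0,0,42,0.085],[0,0,0,42,0.085],[0,0,0,42,0.085]],
])

```text
time_s: 4.63
ee_pos: [0.4195, 0.2506, 0.2505]
tcp_rot: [-2.375, 2.056, 0.0]
ft_force: [0.6, -0.5, -0.0]
opening: 0.0847
gripper_force: 0.0
```

```bash
cat >> h.py <<'E'
def st():
    s=r.get_state(); v=s['tcp_rot']; from scipy.spatial.transform import Rotation as R
    X=R.from_rotvec(v).as_matrix()
    print('t',round(s['time_s'],2),'p',s['ee_pos'].round(4),'xyaw',np.degrees(np.arctan2(X[1,0],X[0,0])).round(2),'open',round(s['opening'],4),'gf',round(s['gripper_force'],1),'ft',s['ft_force'].round(1),'q6',s['joint_positions'][5].round(2))
E
python3 -c "
from h import *
st()"
```

```text
t 4.63 p [0.4195 0.2506 0.2505] xyaw -81.76 open 0.0847 gf 0.0 ft [ 0.6 -0.5 -0. ] q6 -0.8
```

Emit:
move_arm([
  [[0,-0.001,-0.04,0,0.085],[0,-0.001,-0.08,0,0.085],[0,-0.001,-0.12,0,0.085],[0,-0.001,-0.146,0,0.085],[0,-0.001,-0.146,0,0.085],[0,-0.001,-0.146,0,0.06],[0,-0.001,-0.146,0,0.06],[0,-0.001,-0.146,0,0.06]],
], force=20)

```text
time_s: 5.3
ee_pos: [0.4207, 0.2508, 0.1064]
tcp_rot: [-2.376, 2.05, -0.0]
ft_force: [-0.2, -0.2, 0.6]
opening: 0.0635
gripper_force: 22.5
```

Emit:
move_arm([
  [[0,0,0,0,0.058],[0,0,0,0,0.058],[0,0,0,0,0.058]],
])

```text
time_s: 5.55
ee_pos: [0.4205, 0.2504, 0.106]
tcp_rot: [-2.376, 2.05, -0.0]
ft_force: [-1.1, -0.1, 8.4]
opening: 0.0634
gripper_force: 23.3
```

```bash
python3 -c "
from h import *
st(); save('wrist','g1')"
```

```text
t 5.55 p [0.4205 0.2504 0.106 ] xyaw -81.56 open 0.0634 gf 23.3 ft [-1.1 -0.1  8.4] q6 -0.79
```

View pics/g1.png

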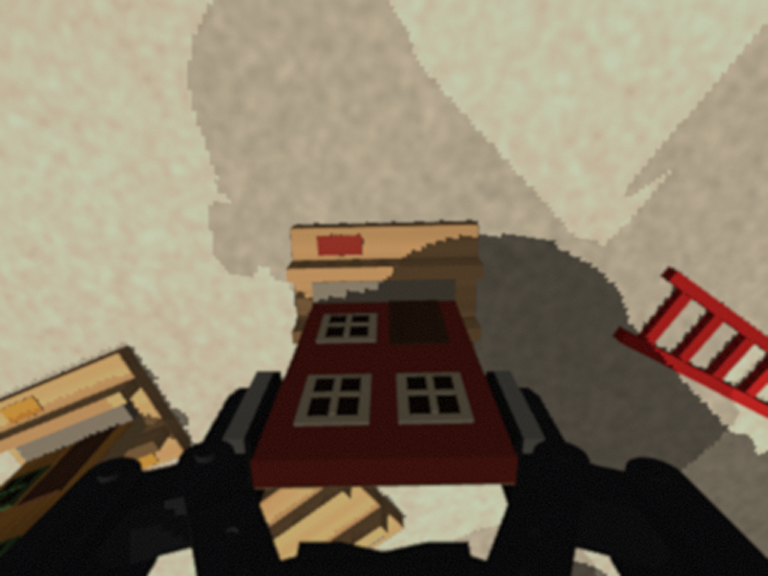

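Emit:
move_arm([
  [[0.001,-0.005,0.003,0,0.058],[0.002,-0.011,0.004,0,0.058],[0.0025,-0.017,0.004,0,0.058],[0.003,-0.022,0.004,0,0.058],[0.004,-0.028,0.003,0,0.058],[0.005,-0.033,0.002,0,0.058],[0.006,-0.039,0.001,0,0.058],[0.006,-0.042,0.001,0,0.058]],
])

```text
time_s: 6.27
ee_pos: [0.4257, 0.2066, 0.1049]
tcp_rot: [2.378, -2.052, -0.0]
ft_force: [-0.0, 3.2, -2.5]
opening: 0.0637
gripper_force: 22.7
```

```bash
python3 -c "
from h import *
st(); save('wrist','g2')"
```

```text
t 6.27 p [0.4257 0.2066 0.1049] xyaw -81.59 open 0.0637 gf 22.7 ft [-0.   3.2 -2.5] q6 -0.72
```

View pics/g2.png

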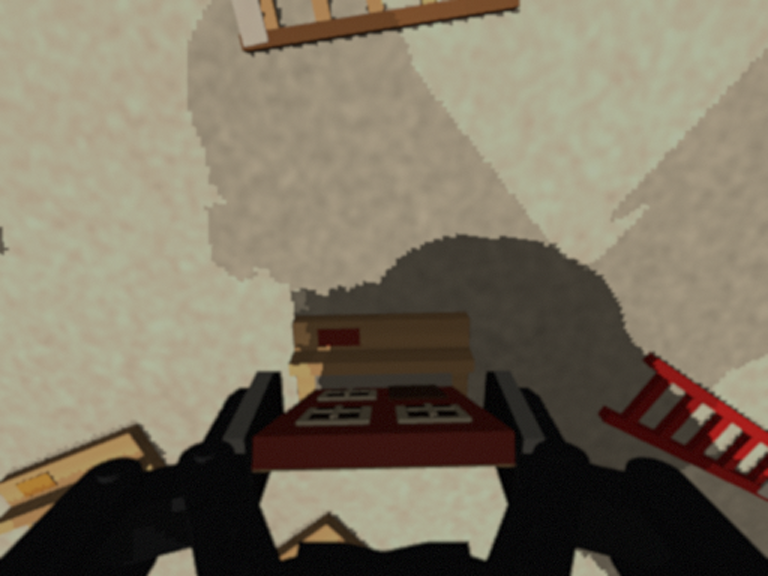

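```bash
cat > lean.py <<'E'
from h import *
from scipy.optimize import least_squares
from scipy.spatial.transform import Rotation as R
def lean(pts,x0free=True):
    # pts: list (u,v,(x,y,z)) raw pixels, wall frame mm from foot; wall -x along tool +x, wall y along... 
    k=cal('wrist'); s=r.get_state(); X=R.from_rotvec(s['tcp_rot']).as_matrix()[:,0]; ex=-np.array([X[0],X[1],0]);ex/=np.linalg.norm(ex); ez=np.array([0,0,1.]);ey=np.cross(ez,ex)
    G=s['ee_pos']-.006*ez
    def P(p,m):
        th,h,y0=p; c,sn=np.cos(th),np.sin(th); x,y,z=m; z=z-h
        return G+(ex*(x*c-z*sn)+ey*(y+y0)+ez*(x*sn+z*c))/1000
    f=lambda p:np.concatenate([np.array(proj(k,P(p,m)))-(u,v) for u,v,m in pts])
    q=least_squares(f,[.35,90,0]); print('lean deg',np.degrees(q.x[0]).round(1),'h',q.x[1:].round(1),q.fun.round(1))
    return q.x
E
python3 - <<'E'
from lean import *
# camera view: image right = ? tool at camera side; camera looks along +wall x -> right is -y
lean([(253/1.5,438/1.5,(-4,32,115)),(515/1.5,432/1.5,(-4,-32,115)),(255/1.5,471/1.5,(4,32,115)),(513/1.5,464/1.5,(4,-32,115)),(376/1.5,385/1.5,(-14,0,6))])
E
```

```text
lean deg 35.7 h [ 2.06677693e+10 -1.33219950e+07] [ 86.3   0.  -88.4   4.   84.9 -22.  -87.1 -17.3   4.3  35.3]
```

```bash
python3 - <<'E'
from lean import *
a=1.5
lean([(253/a,438/a,(-4,-32,115)),(515/a,432/a,(-4,32,115)),(255/a,471/a,(4,-32,115)),(513/a,464/a,(4,32,115))])
lean([(253/a,438/a,(-4,-32,115)),(515/a,432/a,(-4,32,115)),(255/a,471/a,(4,-32,115)),(513/a,464/a,(4,32,115)),(375/a,372/a,(-14,0,6)),(375/a,386/a,(-4,0,6))])
E
```

```text
lean deg 16.0 h [92.6  0.7] [ 0.5 -1.7 -0.5  2.1 -0.5 -2.4  0.5  2.1]
lean deg 23.8 h [86.9  0.2] [-4.5 -7.4  2.  -3.6 -6.4 -6.1  3.9 -1.7  4.9 -9.1  4.9 -3.7]
```

```bash
sed -i 's/th,h,y0=p;/th,h,y0,x0=p;/; s/x,y,z=m; z=z-h/x,y,z=m; z=z-h; x=x+x0/; s/\[.35,90,0\]/[.4,90,0,0]/' lean.py; python3 - <<'E'
from lean import *
a=1.5
T=[(253/a,438/a,(-4,-32,115)),(515/a,432/a,(-4,32,115)),(255/a,471/a,(4,-32,115)),(513/a,464/a,(4,32,115))]
lean(T+[(375/a,372/a,(-14,0,6)),(375/a,386/a,(-4,0,6))])
lean(T+[(375/a,386/a,(-4,0,7))])
E
```

```text
lean deg 24.7 h [93.   0.2  3.4] [-0.2 -2.2 -2.4  1.6 -2.1 -1.9 -0.4  2.6  4.9 -2.6  4.9  2.5]
lean deg 23.7 h [92.8  0.4  3. ] [ 0.3 -2.2 -1.7  1.6 -1.6 -2.   0.2  2.5  5.2 -0.1]
```

Emit:
move_arm([
  [[0,0.002,0.006,0,0.058],[0,0.002,0.02,0,0.058],[0,0.002,0.05,0,0.058],[0,0.002,0.08,0,0.058],[0,0.002,0.11,-3,0.058],[0,0.002,0.13,-8,0.058],[0,0.002,0.135,-15,0.058],[0,0,0.135,-22,0.058]],
], force=40)

```text
time_s: 6.98
ee_pos: [0.4261, 0.2078, 0.2427]
tcp_rot: [-1.935, 2.472, -0.0]
ft_force: [0.2, 0.1, -0.7]
opening: 0.0638
gripper_force: 47.5
```

Emit:
move_arm([
  [[0.01,-0.005,0,-7,0.058],[0.02,-0.01,0,-14,0.058],[0.03,-0.015,0,-21,0.058],[0.045,-0.02,0,-28,0.058],[0.06,-0.025,0,-35,0.058],[0.075,-0.03,0,-42,0.058],[0.09,-0.035,0,-49,0.058],[0.1,-0.04,0,-56,0.058]],
])

```text
time_s: 7.65
ee_pos: [0.5262, 0.1667, 0.2401]
tcp_rot: [0.547, -3.092, 0.002]
ft_force: [0.5, -0.5, -1.0]
opening: 0.0635
gripper_force: 47.5
```

Emit:
move_arm([
  [[0.01,-0.005,0,-5,0.058],[0.02,-0.015,0,-9.7,0.058],[0.02,-0.02,0,-9.7,0.058],[0.02,-0.02,0,-9.7,0.058],[0.02,-0.02,0,-9.7,0.058]],
])

```text
time_s: 8.07
ee_pos: [0.5451, 0.1471, 0.2402]
tcp_rot: [0.296, -3.127, 0.001]
ft_force: [0.8, 0.2, -0.2]
opening: 0.0636
gripper_force: 47.5
```

```bash
python3 - <<'E'
from h import *
st(); save('wrist','g3')
s=r.get_state()
E
```

```text
t 8.07 p [0.5451 0.1471 0.2402] xyaw -169.17 open 0.0636 gf 47.5 ft [ 0.8  0.2 -0.2] q6 -1.99
```

View pics/g3.png

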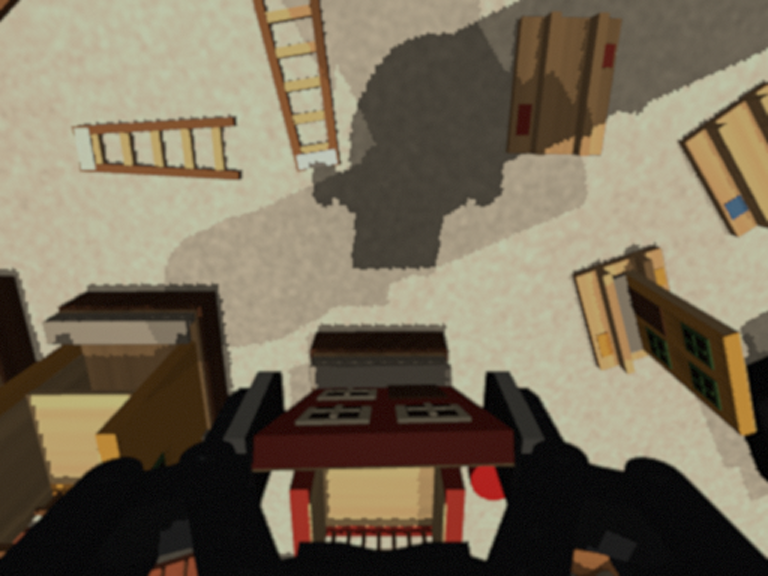

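Emit:
move_arm([
  [[0.008,0.0005,-0.03,0,0.058],[0.0158,0.0009,-0.065,0,0.058],[0.0158,0.0009,-0.085,0,0.058],[0.0158,0.0009,-0.085,0,0.058],[0.03,0.0036,-0.085,0,0.058],[0.045,0.0065,-0.085,0,0.058],[0.06,0.0093,-0.085,0,0.058],[0.069,0.011,-0.085,0,0.058]],
])

```text
time_s: 8.78
ee_pos: [0.6161, 0.1594, 0.1572]
tcp_rot: [-0.297, 3.126, 0.0]
ft_force: [-4.8, 0.5, 1.7]
opening: 0.0636
gripper_force: 47.5
```

Emit:
move_arm([
  [[0,0,0,0,0.058],[0,0,0,0,0.058]],
])

```text
time_s: 8.95
ee_pos: [0.6146, 0.1587, 0.1559]
tcp_rot: [-0.295, 3.127, 0.0]
ft_force: [-0.1, -0.4, -0.9]
opening: 0.0634
gripper_force: 47.5
```

```bash
cat >> h.py <<'E'
def rel(seat,yaw,name=''):
    s=r.get_state(); d=s['ee_pos']-[seat[0],seat[1],.046]; c,sn=np.cos(np.radians(yaw)),np.sin(np.radians(yaw))
    print('G in seat mm',(1000*np.array([c*d[0]+sn*d[1],-sn*d[0]+c*d[1],d[2]])).round(1))
RED=((.6456,.1644),10.7); OCH=((.6453,-.0160),11.0)
E
python3 -c "
from h import *
st();rel(*RED)"
```

```text
t 8.95 p [0.6146 0.1587 0.1559] xyaw -169.24 open 0.0634 gf 47.5 ft [-0.1 -0.4 -0.9] q6 -1.94
G in seat mm [-31.5   0.2 109.9]
```

Emit:
move_arm([
  [[0,0,-0.004,0,0.058],[0,0,-0.008,0,0.058],[0,0,-0.012,0,0.058],[0,0,-0.016,0,0.058],[0,0,-0.019,0,0.058],[0,0,-0.019,0,0.058]],
])

```text
time_s: 9.45
ee_pos: [0.6142, 0.1583, 0.1354]
tcp_rot: [0.294, -3.127, 0.001]
ft_force: [0.3, 0.0, -1.4]
opening: 0.0635
gripper_force: 47.5
```

```bash
python3 -c "
from h import *
st();rel(*RED);save('wrist','g4')"
```

```text
t 9.45 p [0.6142 0.1583 0.1354] xyaw -169.26 open 0.0635 gf 47.5 ft [ 0.3  0.  -1.4] q6 -1.94
G in seat mm [-32.   -0.2  89.4]
```

Emit:
move_arm([
  [[-0.002,-0.0004,0,0,0.058],[-0.004,-0.0008,0,0,0.058],[-0.006,-0.0012,0,0,0.058],[-0.009,-0.0017,0,0,0.058],[-0.009,-0.0017,0,0,0.058],[-0.009,-0.0017,0,0,0.058]],
])

```text
time_s: 10.0
ee_pos: [0.6067, 0.1571, 0.1362]
tcp_rot: [-0.294, 3.125, 0.001]
ft_force: [5.0, -0.3, -5.8]
opening: 0.063
gripper_force: 47.9
```

```bash
python3 -c "
from h import *
st();rel(*RED)"
```

```text
t 10.0 p [0.6067 0.1571 0.1362] xyaw -169.25 open 0.063 gf 47.9 ft [ 5.  -0.3 -5.8] q6 -1.95
G in seat mm [-39.6   0.   90.2]
```

Emit:
move_arm([
  [[0.002,0.0004,0.002,0,0.058],[0.005,0.001,0.0028,0,0.058],[0.0085,0.0016,0.0035,0,0.058],[0.012,0.0022,0.0043,0,0.058],[0.0145,0.0027,0.005,0,0.058],[0.018,0.0034,0.0055,0,0.058],[0.021,0.004,0.0058,0,0.058],[0.021,0.004,0.0058,0,0.058]],
], force=20)

```text
time_s: 10.67
ee_pos: [0.6245, 0.1599, 0.141]
tcp_rot: [0.292, -3.122, 0.002]
ft_force: [-6.7, -0.9, -2.1]
opening: 0.0633
gripper_force: 48.5
```

```bash
python3 -c "
from h import *
st();rel(*RED);save('wrist','g5',s=1.5)"
```

```text
t 10.67 p [0.6245 0.1599 0.141 ] xyaw -169.32 open 0.0633 gf 48.5 ft [-6.7 -0.9 -2.1] q6 -1.94
G in seat mm [-21.6  -0.5  95. ]
```

View pics/g5.png

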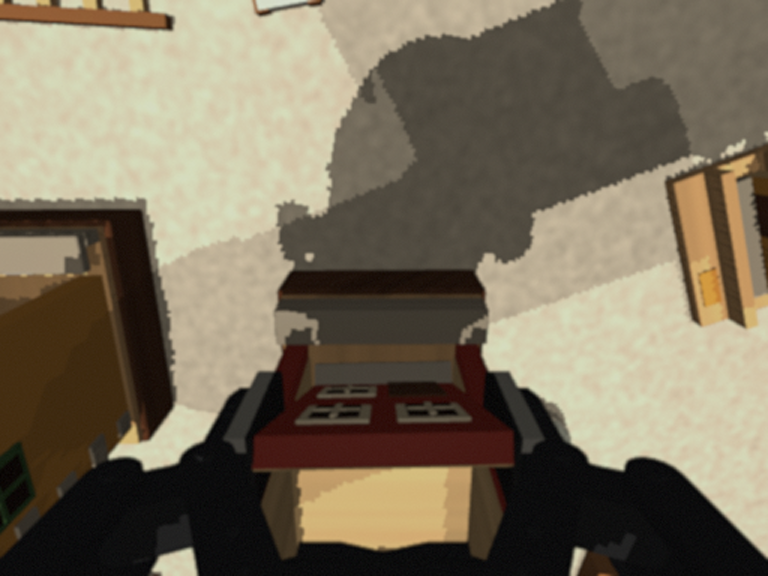

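Emit:
move_arm([
  [[-0.004,-0.0008,-0.003,0,0.055],[-0.008,-0.0015,-0.006,0,0.055],[-0.012,-0.0022,-0.006,0,0.055],[-0.016,-0.003,-0.006,0,0.055],[-0.019,-0.0036,-0.006,0,0.055],[-0.021,-0.004,-0.0055,0,0.055],[-0.021,-0.004,-0.0055,0,0.055]],
], force=20)

```text
time_s: 11.3
ee_pos: [0.6068, 0.1572, 0.1364]
tcp_rot: [-0.294, 3.125, 0.001]
ft_force: [7.4, 0.4, -9.7]
opening: 0.0636
gripper_force: 47.7
```

```bash
python3 -c "
from h import *
st();rel(*RED)"
```

```text
t 11.3 p [0.6068 0.1572 0.1364] xyaw -169.25 open 0.0636 gf 47.7 ft [ 7.4  0.4 -9.7] q6 -1.95
G in seat mm [-39.5   0.1  90.4]
```

Emit:
move_arm([
  [[0,0,0,0,0.0634],[0,0,0,0,0.0634]],
], force=20)

```text
time_s: 11.47
ee_pos: [0.6068, 0.1572, 0.1363]
tcp_rot: [-0.294, 3.126, 0.001]
ft_force: [6.5, -0.2, -9.1]
opening: 0.0634
gripper_force: 33.5
```

Emit:
move_arm([
  [[0,0,0,0,0.0636],[0,0,0,0,0.0636]],
], force=20)

```text
time_s: 11.63
ee_pos: [0.6066, 0.1571, 0.1362]
tcp_rot: [-0.294, 3.126, 0.001]
ft_force: [5.2, 0.2, -9.0]
opening: 0.0637
gripper_force: 22.2
```

Emit:
move_arm([
  [[0,0,0.0015,0,0.0637],[0.001,0.0002,0.003,0,0.0637],[0.003,0.0006,0.004,0,0.0637],[0.005,0.001,0.005,0,0.0637]],
], force=20)

```text
time_s: 11.97
ee_pos: [0.6098, 0.1576, 0.1399]
tcp_rot: [0.293, -3.125, 0.001]
ft_force: [3.6, 0.5, -14.9]
opening: 0.0637
gripper_force: 15.2
```

```bash
python3 -c "
from h import *
st();rel(*RED);save('wrist','g6')
import cv2,numpy as np
for f in ('g5','g6'):
  a=cv2.imread(f'pics/{f}_raw.png').astype(int)
  for u in (200,215,256,300):
    c=a[230:330,u]; print(f,u,' '.join('%d'%(230+i) for i in range(1,100) if abs(c[i]-c[i-1]).sum()>45))
"
```

```text
t 11.97 p [0.6098 0.1576 0.1399] xyaw -169.28 open 0.0637 gf 15.2 ft [  3.6   0.5 -14.9] q6 -1.95
G in seat mm [-36.5  -0.1  93.9]
g5 200 283 284 312 313 314 325
g5 215 265 266 271 272 274 275 278 279 280 282 283 312 313 314
g5 256 256 311 312 313 314
g5 300 256 273 274 276 277 278 281 282 310 311 312
g6 200 240 241 282 283 311 312 313
g6 215 263 264 270 271 273 274 277 278 279 281 282 311 312 313
g6 256 253 310 311 312
g6 300 252 267 271 272 273 275 276 277 280 281 309 310 311
```

Emit:
move_arm([
  [[0.003,0.0006,0.001,0,0.0637],[0.006,0.0011,0.0015,0,0.0637],[0.009,0.0017,0.002,0,0.0637],[0.009,0.0017,0.002,0,0.0637]],
], force=20)

```text
time_s: 12.35
ee_pos: [0.6204, 0.1596, 0.1442]
tcp_rot: [-0.294, 3.127, -0.0]
ft_force: [0.1, -1.1, -6.9]
opening: 0.0637
gripper_force: 14.7
```

```bash
cat >> h.py <<'E'
def prof(f):
  save('wrist',f)
  a=cv2.imread(f'pics/{f}_raw.png').astype(int)
  for u in (205,215,256,300):
    c=a[190:335,u]; print(f,u,' '.join('%d'%(190+i) for i in range(1,145) if abs(c[i]-c[i-1]).sum()>45))
E
python3 -c "
from h import *
st();rel(*RED);prof('g7')"
```

```text
t 12.35 p [0.6204 0.1596 0.1442] xyaw -169.25 open 0.0637 gf 14.7 ft [ 0.1 -1.1 -6.9] q6 -1.94
G in seat mm [-25.7  -0.   98.2]
g7 205 209 210 211 221 222 280 281 312 313 314
g7 215 251 265 266 268 269 274 275 279 280 311 312 313 314
g7 256 236 311 312 313
g7 300 259 266 267 268 273 274 278 279 310 311 312
```

```bash
python3 - <<'E'
from lean import *
a=1.5
lean([(253/a,459/a,(-4,-32,115)),(517/a,456/a,(-4,32,115)),(254/a,487/a,(4,-32,115)),(515/a,483/a,(4,32,115)),(315/a,303/a,(-4,-32,6)),(456/a,303/a,(-4,32,6)),(312/a,283/a,(-14,-32,6)),(456/a,281/a,(-14,32,6))])
# g5 (after slip), top same
lean([(253/a,438/a,(-4,-32,115)),(515/a,432/a,(-4,32,115)),(255/a,471/a,(4,-32,115)),(513/a,464/a,(4,32,115)),(316/a,384/a,(-4,-32,6)),(455/a,384/a,(-4,32,6)),(316/a,364/a,(-14,-32,6)),(453/a,361/a,(-14,32,6))])
E
```

```text
lean deg 0.5 h [90.9 -0.1 -2. ] [-0.4 -0.9  0.5  1.   0.8 -1.4 -0.   1.2 -1.1  0.1 -0.8  0.   0.3 -0.7
 -0.1  0.6]
lean deg 23.4 h [92.7 -0.2  2.9] [ 1.2 -2.2 -0.4  1.7 -0.6 -2.   1.4  2.6 -0.3  0.  -1.8 -0.  -0.2 -1.
 -0.7  0.9]
```

Emit:
move_arm([
  [[0,0,0.002,0,0.0634],[0,0,0.003,0,0.0634]],
], force=25)

```text
time_s: 12.57
ee_pos: [0.619, 0.1594, 0.1451]
tcp_rot: [0.293, -3.126, -0.0]
ft_force: [5.4, 0.2, -25.5]
opening: 0.0638
gripper_force: 19.4
```

```bash
python3 -c "
from h import *
st();rel(*RED);prof('g8')
import cv2,numpy as np
a=cv2.imread('pics/g8_raw.png')
for v in range(195,320,5): print(v,' '.join('%02x%02x%02x'%tuple(a[v,u][::-1]) for u in (240,256)), end=' | ')"
```

```text
t 12.57 p [0.619  0.1594 0.1451] xyaw -169.3 open 0.0638 gf 19.4 ft [  5.4   0.2 -25.5] q6 -1.94
G in seat mm [-27.1  -0.   99.1]
g8 205 211 212 213 222 223 224 279 280 310 311 312
g8 215 239 252 264 265 268 269 273 274 275 279 280 310 311 312
g8 256 201 309 310 311 312
g8 300 237 266 267 272 273 277 278 308 309 310 311
195 190d08 190f0c | 200 2a1c11 26180c | 205 322d27 322f27 | 210 332e28 353029 | 215 3d372e 3f392f | 220 3d382f 3c382e | 225 3c372e 3c372f | 230 3f3931 3e382f | 235 433e35 443e36 | 240 2d120d 300d0a | 245 18130e 300f0e | 250 574d3e 300d09 | 255 300f0c 31110d | 260 311b15 2f0d0a | 265 3b362b 2f0e09 | 270 3a342a 2d0d06 | 275 4d4639 2f0b08 | 280 2e0e0b 30110b | 285 2f0d0a 2f0e09 | 290 3e130f 411510 | 295 431611 43150e | 300 421611 42150f | 305 431412 421510 | 310 775f3f 8a764e | 315 d5bc7e d5bc7e |
```

```bash
python3 - <<'E'
from h import *
for f,lo in (('g1',205),('g5',255),('g8',236)):
    a=cv2.imread(f'pics/{f}_raw.png')
    for u in (222,):
        print(f,u,lo,' '.join('%d'%a[v,u].max() for v in range(lo,325)))
k=cal('wrist')
E
```

```text
g1 222 205 47 48 47 51 51 42 23 10 7 26 51 63 53 32 10 11 9 9 23 43 64 74 77 69 54 46 48 46 48 47 48 46 47 45 47 47 48 48 47 47 47 49 47 48 54 64 61 45 35 36 39 45 48 54 56 61 68 69 70 70 69 69 69 70 69 69 69 68 69 71 77 76 72 68 68 71 78 79 69 54 45 46 47 48 47 47 46 47 46 48 48 48 47 45 48 46 48 47 48 47 49 52 56 57 58 58 59 58 58 57 58 58 57 57 58 58 57 58 62 67
g5 222 255 67 56 46 48 47 30 29 62 87 86 65 47 45 47 44 38 46 64 67 66 75 89 90 80 82 93 94 74 55 47 45 46 45 49 57 62 69 73 71 71 72 70 72 69 71 70 70 70 71 70 71 71 70 71 70 69 76 114 164 191 197 197 196 196 195 194 193 191 190 191
g8 222 236 69 65 55 49 45 37 39 57 63 41 17 23 49 76 85 73 54 49 47 49 48 48 48 47 48 39 21 16 31 58 74 72 60 60 62 75 86 88 80 76 86 90 76 58 48 45 47 47 47 48 46 48 49 54 61 66 67 67 67 67 67 67 66 68 65 66 68 67 67 68 66 66 66 68 95 144 182 195 197 196 197 200 202 204 209 212 213 213 213
```

```bash
cat > th.py <<'E'
from h import *
from scipy.optimize import least_squares
from scipy.spatial.transform import Rotation as R
k=cal('wrist'); s=r.get_state(); X=R.from_rotvec(s['tcp_rot']).as_matrix()[:,0]; ex=-np.array([X[0],X[1],0]);ex/=np.linalg.norm(ex); ez=np.array([0,0,1.]);ey=np.cross(ez,ex)
G=s['ee_pos']-.006*ez
def V(th,h,x0,x,z,y=-13):
    c,sn=np.cos(th),np.sin(th); x=x+x0; z=z-h
    return proj(k,G+(ex*(x*c-z*sn)+ey*y+ez*(x*sn+z*c))/1000)[1]
g1=[229.3,249.3,283.6,306,323.5]; g5=[265.7,271.5,282.7,289.2,312.2]; g8=[252.4,264.7,279.2,289.7,309.9]
def F(pars,zs,o):
    m=[(-4,zs[0]),(-4,zs[1]),(-4,zs[2]),(-4,115),(4,115)]
    return [V(*pars,*a)-b for a,b in zip(m,o)]
def zs():
    f=lambda p:np.concatenate([F(p[3:6],p[:3],g1),F(p[6:9],p[:3],g5),F(p[9:12],p[:3],g8),[ (p[3]-0)*100,(p[6]-.408)*50]])
    q=least_squares(f,[45,65,95,0,91,-2,.41,92.7,2.9,.25,92,2]); return q
if __name__=='__main__':
    q=zs();print('z',q.x[:3].round(1));
    for i in (3,6,9): print(np.degrees(q.x[i]).round(1),q.x[i+1:i+3].round(1))
    print(q.fun.round(1))
E
python3 th.py
```

```text
z [ 50.   73.5 101.3]
-0.0 [91.  -1.9]
23.7 [90.5  2.5]
16.5 [102.1   3.4]
[-0.3  0.5 -0.1 -0.4  0.2 -0.3  0.4 -0.3  0.3 -0.1  0.9 -1.3  0.3  0.3
 -0.1 -0.1  0.3]
```

Emit:
move_arm([
  [[0,0,-0.003,0,0.0634],[-0.002,-0.0004,-0.004,0,0.0634],[-0.004,-0.0008,-0.004,0,0.0634],[-0.006,-0.0011,-0.004,0,0.0634],[-0.007,-0.0013,-0.004,0,0.0636],[-0.007,-0.0013,-0.004,0,0.0636]],
], force=25)

```text
time_s: 13.12
ee_pos: [0.6131, 0.1585, 0.1436]
tcp_rot: [-0.294, 3.126, 0.001]
ft_force: [1.5, -0.1, -1.8]
opening: 0.0637
gripper_force: 19.4
```

```bash
cat >> th.py <<'E'
def col(f):
    save('wrist',f); a=cv2.imread(f'pics/{f}_raw.png'); print(f,' '.join(('[%d]'%v if v%10==0 else '')+'%d'%a[v,222].max() for v in range(200,330)))
E
python3 -c "
from th import *
st();rel(*RED);col('g9')"
```

```text
t 13.12 p [0.6131 0.1585 0.1436] xyaw -169.24 open 0.0637 gf 19.4 ft [ 1.5 -0.1 -1.8] q6 -1.94
G in seat mm [-33.    0.2  97.6]
g9 [200]30 29 30 27 28 31 30 32 42 57 [210]62 56 53 50 50 51 51 50 52 53 [220]57 61 61 61 61 60 61 61 61 60 [230]59 62 61 61 59 61 59 61 60 60 [240]61 61 66 64 53 44 37 45 61 52 [250]25 17 43 74 88 76 57 47 45 46 [260]47 46 44 33 19 18 42 65 68 56 [270]54 64 78 85 81 75 83 91 87 65 [280]48 47 45 46 46 45 46 47 56 63 [290]67 67 68 67 68 67 68 68 67 66 [300]67 67 69 66 67 66 68 66 69 96 [310]142 178 190 190 187 186 184 185 192 204 [320]210 210 211 210 209 210 210 210 210 211
```

Emit:
move_arm([
  [[0,0,0.002,0,0.0636],[0.002,0.0004,0.003,0,0.0636],[0.004,0.0008,0.004,0,0.0636],[0.006,0.0011,0.005,0,0.0636],[0.009,0.0017,0.006,0,0.0636],[0.012,0.0022,0.006,0,0.0636],[0.012,0.0022,0.006,0,0.0636]],
], force=25)

```text
time_s: 13.75
ee_pos: [0.6252, 0.1605, 0.1486]
tcp_rot: [0.294, -3.128, 0.0]
ft_force: [-0.5, 0.9, -10.7]
opening: 0.0633
gripper_force: 17.0
```

```bash
python3 -c "
from th import *
st();rel(*RED);col('g10')"
```

```text
t 13.75 p [0.6252 0.1605 0.1486] xyaw -169.26 open 0.0633 gf 17.0 ft [ -0.5   0.9 -10.7] q6 -1.94
G in seat mm [-2.080e+01 -1.000e-01  1.026e+02]
g10 [200]54 59 62 62 63 64 61 63 62 62 [210]62 62 63 62 63 61 61 62 62 63 [220]62 63 62 63 64 55 52 50 52 52 [230]45 46 64 73 52 22 9 22 48 73 [240]88 81 63 50 49 51 52 51 50 52 [250]50 50 51 57 58 41 19 5 15 36 [260]65 75 65 45 41 49 54 64 76 83 [270]80 75 78 87 89 77 59 49 48 49 [280]49 50 49 49 50 51 50 49 52 59 [290]62 66 65 67 67 66 66 66 66 66 [300]67 66 67 66 66 65 64 67 95 144 [310]184 196 197 195 199 209 215 215 214 216 [320]216 215 215 215 216 215 215 216 215 215
```

```bash
cat >> th.py <<'E'
def est(o,h0=100):
    z=[50,101.3,115,115]; X=[-4,-4,-4,4]
    f=lambda p:[V(p[0],p[1],p[2],x,zz)-b for x,zz,b in zip(X,z,o)]
    q=least_squares(f,[.2,h0,3]); t,h,x0=q.x; d=G-G
    print('theta',np.degrees(t).round(1),'h,x0',q.x[1:].round(1),'res',q.fun.round(1),'foot rel G',np.round([x0*np.cos(t)+h*np.sin(t),x0*np.sin(t)-h*np.cos(t)],1))
E
python3 -c "
from th import *
est(g5[:1]+g5[2:]);est(g8[:1]+g8[2:]);est([256.6,279,288,309.5]);est([242.3,275.7,288.7,308.3])"
```

```text
theta 24.1 h,x0 [89.9  2.5] res [ 0.1 -0.2  0.2 -0. ] foot rel G [ 39. -81.]
theta 16.4 h,x0 [100.2   2.7] res [ 0.  -0.1  0.1 -0. ] foot rel G [ 30.9 -95.4]
theta 19.7 h,x0 [94.6  1.4] res [ 0.  -0.1  0.1 -0. ] foot rel G [ 33.1 -88.6]
theta 11.5 h,x0 [99.8  0.8] res [ 0.1 -0.2  0.2 -0. ] foot rel G [ 20.7 -97.7]
```

Emit:
move_arm([
  [[0.002,0.0004,0.001,0,0.0636],[0.004,0.0008,0.001,0,0.0636],[0.005,0.001,0.001,0,0.0636],[0.005,0.001,0.001,0,0.0636]],
], force=25)

```text
time_s: 14.13
ee_pos: [0.63, 0.1614, 0.1498]
tcp_rot: [-0.294, 3.128, -0.0]
ft_force: [-0.3, 1.0, -10.4]
opening: 0.0633
gripper_force: 16.5
```

```bash
python3 -c "
from th import *
st();rel(*RED);col('g11')"
```

```text
t 14.13 p [0.63   0.1614 0.1498] xyaw -169.26 open 0.0633 gf 16.5 ft [ -0.3   1.  -10.4] q6 -1.93
G in seat mm [-15.9  -0.  103.8]
g11 [200]61 64 63 62 64 64 64 64 63 64 [210]63 65 62 65 63 63 62 62 57 53 [220]52 51 53 53 45 40 58 69 53 26 [230]13 11 24 50 74 86 78 62 51 51 [240]50 53 51 50 53 51 51 50 52 53 [250]60 54 38 14 9 9 23 48 72 76 [260]60 44 43 47 55 60 72 73 64 67 [270]74 81 90 92 73 56 51 53 51 51 [280]52 51 50 50 50 52 52 49 55 59 [290]65 67 66 67 66 66 66 67 67 67 [300]67 67 67 67 66 67 65 73 121 176 [310]195 197 201 212 217 218 218 218 217 217 [320]218 218 217 218 218 218 217 218 218 218
```

Emit:
move_arm([
  [[0,0,-0.002,0,0.0636],[0,0,-0.004,0,0.0636],[0,0,-0.004,0,0.0636]],
])

```text
time_s: 14.43
ee_pos: [0.6308, 0.1617, 0.1469]
tcp_rot: [-0.295, 3.125, 0.001]
ft_force: [0.0, 0.2, -0.2]
opening: 0.0636
gripper_force: 17.5
```

```bash
python3 -c "
from th import *
st();rel(*RED);est([237.2,274.3,288.6,307.7])"
```

```text
t 14.43 p [0.6308 0.1617 0.1469] xyaw -169.23 open 0.0636 gf 17.5 ft [ 0.   0.2 -0.2] q6 -1.93
G in seat mm [-1.510e+01  1.000e-01  1.009e+02]
theta 8.9 h,x0 [100.5   0.3] res [ 0.1 -0.2  0.2 -0. ] foot rel G [ 15.8 -99.2]
```

Emit:
move_arm([
  [[0,0,0,0,0.065],[0,0,0,0,0.068],[0,0,0,0,0.075],[0,0,0,0,0.085],[0,0,0,0,0.085],[0,0,0,0,0.085]],
])

```text
time_s: 14.93
ee_pos: [0.6298, 0.1614, 0.1457]
tcp_rot: [-0.294, 3.128, 0.0]
ft_force: [0.9, 0.2, -0.2]
opening: 0.0849
gripper_force: 0.0
```

```bash
python3 -c "
from th import *
st();rel(*RED);col('g12')"
```

```text
t 14.93 p [0.6298 0.1614 0.1457] xyaw -169.25 open 0.0849 gf 0.0 ft [ 0.9  0.2 -0.2] q6 -1.93
G in seat mm [-16.1   0.   99.7]
g12 [200]68 68 68 66 80 103 114 107 85 69 [210]68 68 68 68 68 68 69 67 62 61 [220]58 59 57 59 59 58 60 68 76 73 [230]65 59 54 53 62 72 64 41 22 17 [240]16 9 16 41 72 85 92 92 75 61 [250]56 59 60 58 58 60 59 59 58 58 [260]59 58 57 59 58 58 58 58 58 62 [270]70 77 67 41 18 12 16 15 11 10 [280]11 37 63 80 82 66 37 19 11 13 [290]18 19 20 21 28 28 36 48 68 81 [300]84 85 92 95 84 66 57 57 58 58 [310]58 58 58 58 57 59 58 59 57 59 [320]59 59 57 59 59 58 64 68 70 71
```

```bash
python3 - <<'E'
from th import *
a=cv2.imread('pics/g12_raw.png'); print([int(a[v,222].max()) for v in range(325,360)])
E
```

```text
[58, 64, 68, 70, 71, 71, 69, 71, 70, 70, 72, 69, 70, 68, 70, 101, 150, 191, 219, 227, 227, 227, 227, 228, 229, 218, 171, 134, 129, 132, 134, 134, 137, 132, 121]
```

```bash
python3 -c "
from th import *
rel(*RED);est([248.7,304.8,326.3,340.3])"
```

```text
G in seat mm [-16.1  -0.   99.6]
theta -2.4 h,x0 [107.9  22.3] res [-0.   0.1 -0.1  0. ] foot rel G [  17.8 -108.7]
```

Emit:
move_arm([
  [[-0.012,-0.0023,0,0,0.085],[-0.03,-0.0057,0,0,0.085],[-0.05,-0.0095,0,0,0.085],[-0.07,-0.013,0.02,0,0.085],[-0.08,-0.015,0.06,0,0.085],[-0.08,-0.015,0.1,0,0.085],[-0.08,0.01,0.14,7,0.085],[-0.08,0.04,0.15,14,0.085]],
])

```text
time_s: 15.65
ee_pos: [0.5511, 0.2007, 0.3023]
tcp_rot: [-0.676, 3.06, 0.003]
ft_force: [1.1, 1.0, 0.7]
opening: 0.0852
gripper_force: 0.0
```

```bash
python3 -c "
from h import *
st(); save('top','t2'); save('side','s2');save('wrist','w5')
for n in ('side',):
  k=cal(n); c=np.cos(np.radians(10.7));s=np.sin(np.radians(10.7))
  for m in [(-4,-32,155),(-4,32,155),(4,32,155),(4,-32,155)]:
    p=(.6456+(c*m[0]-s*m[1])/1000,.1644+(s*m[0]+c*m[1])/1000,m[2]/1000); print(n,m,np.round(proj(k,p),1))
"
```

```text
t 15.65 p [0.5511 0.2007 0.3023] xyaw -155.07 open 0.0852 gf 0.0 ft [1.1 1.  0.7] q6 -1.82
side (-4, -32, 155) [264.  148.2]
side (-4, 32, 155) [251.2 143. ]
side (4, 32, 155) [252.7 142.3]
side (4, -32, 155) [265.6 147.5]
```

Emit:
move_arm([
  [[0,0.03,0,7,0.085],[0,0.06,0,14,0.085],[0,0.09,0,21,0.085],[0,0.12,0,28,0.085],[0,0.14,0,35,0.085],[0,0.155,0,42,0.085],[0,0.155,0,49,0.085],[0,0.155,0,56,0.085]],
])

```text
time_s: 16.47
ee_pos: [0.5493, 0.3567, 0.2937]
tcp_rot: [2.04, -2.385, 0.0]
ft_force: [-0.1, 0.1, -1.4]
opening: 0.0849
gripper_force: 0.0
```

Emit:
move_arm([
  [[0,0,0,7,0.085],[0,0,0,14,0.085],[0,0,0,21,0.085],[0,0,0,28,0.085],[0,0,0,35,0.085],[0,0,0,40,0.085],[0,0,0,40,0.085]],
])

```text
time_s: 17.05
ee_pos: [0.5496, 0.3556, 0.2944]
tcp_rot: [2.731, -1.549, -0.001]
ft_force: [0.2, 0.5, 0.2]
opening: 0.0847
gripper_force: 0.0
```

```bash
python3 -c "
from h import *
st()"
```

```text
t 17.05 p [0.5496 0.3556 0.2944] xyaw -59.12 open 0.0847 gf 0.0 ft [0.2 0.5 0.2] q6 -0.33
```

Emit:
move_arm([
  [[0.01,-0.0116,-0.03,0,0.085],[0.01,-0.0116,-0.07,0,0.085],[0.01,-0.0116,-0.11,0,0.085],[0.01,-0.0116,-0.15,0,0.085],[0.01,-0.0116,-0.18,0,0.085],[0.01,-0.0116,-0.18,0,0.085],[0.01,-0.0116,-0.18,0,0.07],[0.01,-0.0116,-0.18,0,0.066]],
], force=20)

```text
time_s: 17.72
ee_pos: [0.5608, 0.3453, 0.1174]
tcp_rot: [-2.729, 1.554, -0.002]
ft_force: [0.2, 0.5, 0.7]
opening: 0.066
gripper_force: 0.1
```

Emit:
move_arm([
  [[0,0,0,0,0.0635],[0,0,0,0,0.063],[0,0,0,0,0.062],[0,0,0,0,0.062]],
])

```text
time_s: 18.05
ee_pos: [0.5606, 0.3456, 0.1179]
tcp_rot: [-2.728, 1.551, -0.002]
ft_force: [-1.1, -0.6, 6.4]
opening: 0.0637
gripper_force: 23.0
```

```bash
python3 -c "
from th import *
st();col('o1')"
```

```text
t 18.05 p [0.5606 0.3456 0.1179] xyaw -59.24 open 0.0637 gf 23.0 ft [-1.1 -0.6  6.4] q6 -0.31
o1 [200]65 64 64 63 55 39 27 23 23 26 [210]23 31 27 15 8 9 8 9 11 21 [220]25 28 38 51 56 56 56 56 55 57 [230]57 55 55 57 57 55 56 56 56 56 [240]52 42 26 15 9 7 7 7 4 8 [250]10 18 22 25 15 10 11 10 11 13 [260]12 11 13 16 17 19 21 19 22 26 [270]31 42 52 57 54 56 57 56 56 55 [280]56 55 55 56 55 55 56 56 55 56 [290]61 64 68 68 68 67 68 68 69 69 [300]68 68 69 68 68 66 68 95 140 169 [310]177 177 176 175 175 176 176 176 175 175 [320]175 176 175 175 175 177 177 176 177 176
```

```bash
python3 -c "
from th import *
est([222.3,271.6,290,307.5])"
```

```text
theta -0.0 h,x0 [101.1  -1. ] res [ 0.1 -0.4  0.4 -0.1] foot rel G [  -1.  -101.1]
```

Emit:
move_arm([
  [[0.0025,-0.0043,0.003,0,0.062],[0.005,-0.0086,0.004,0,0.062],[0.008,-0.0135,0.004,0,0.062],[0.011,-0.0185,0.004,0,0.062],[0.014,-0.0235,0.004,0,0.062],[0.017,-0.0285,0.004,0,0.062],[0.02,-0.034,0.003,0,0.062],[0.02,-0.034,0.003,0,0.062]],
])

```text
time_s: 18.77
ee_pos: [0.5802, 0.3096, 0.1182]
tcp_rot: [2.73, -1.554, -0.0]
ft_force: [-0.7, 1.1, -1.1]
opening: 0.0638
gripper_force: 22.6
```

```bash
python3 -c "
from th import *
st();col('o2')"
```

```text
t 18.77 p [0.5802 0.3096 0.1182] xyaw -59.31 open 0.0638 gf 22.6 ft [-0.7  1.1 -1.1] q6 -0.25
o2 [200]57 52 47 48 50 54 58 59 60 58 [210]58 61 60 61 61 61 60 59 60 62 [220]59 61 60 55 52 47 50 50 49 51 [230]51 55 59 62 62 64 62 63 60 56 [240]50 49 50 48 49 50 50 49 48 42 [250]29 21 16 8 11 18 27 32 41 43 [260]42 45 42 28 15 11 22 17 10 13 [270]11 12 13 22 27 29 38 43 43 45 [280]43 43 47 55 63 67 67 65 66 65 [290]66 66 65 66 64 66 65 67 66 65 [300]65 64 64 70 104 143 158 159 158 159 [310]159 158 158 158 159 158 158 158 158 158 [320]159 158 159 159 158 159 158 158 159 159
```

```bash
python3 -c "
from th import *
est([256.3,275,283,304])
est([255.5,275.5,283,304])"
```

```text
theta 21.0 h,x0 [97.1  0.6] res [-0.1  0.2 -0.1  0. ] foot rel G [ 35.3 -90.4]
theta 20.4 h,x0 [99.  1.] res [ 0.1 -0.2  0.2 -0. ] foot rel G [ 35.5 -92.4]
```

Emit:
move_arm([
  [[-0.001,0.0017,0.006,0,0.062],[-0.001,0.0017,0.02,0,0.062],[-0.001,0.0017,0.05,0,0.062],[-0.001,0.0017,0.085,0,0.062],[-0.001,0.0017,0.12,-5,0.062],[-0.003,-0.005,0.15,-12,0.062],[-0.007,-0.02,0.17,-19,0.062],[-0.013,-0.045,0.18,-26,0.062]],
], force=25)

```text
time_s: 19.48
ee_pos: [0.5677, 0.2671, 0.3025]
tcp_rot: [-2.304, 2.129, -0.003]
ft_force: [1.0, -0.6, -0.6]
opening: 0.0636
gripper_force: 29.3
```

Emit:
move_arm([
  [[-0.003,-0.025,0,-7,0.062],[-0.006,-0.055,0,-14,0.062],[-0.008,-0.085,0,-21,0.062],[-0.01,-0.115,0,-28,0.062],[-0.012,-0.15,0,-35,0.062],[-0.015,-0.185,0,-42,0.062],[-0.018,-0.22,0,-49,0.062],[-0.02,-0.25,0,-56,0.062]],
])

```text
time_s: 20.15
ee_pos: [0.546, 0.0138, 0.2995]
tcp_rot: [-1.033, 2.966, -0.001]
ft_force: [0.7, 0.1, -0.5]
opening: 0.0632
gripper_force: 29.3
```

Emit:
move_arm([
  [[0,-0.02,0,-7,0.062],[0,-0.04,0,-14,0.062],[0,-0.048,0,-21,0.062],[0,-0.048,-0.02,-27.7,0.062],[0,-0.048,-0.05,-27.7,0.062],[0,-0.048,-0.05,-27.7,0.062],[0,-0.048,-0.05,-27.7,0.062]],
])

```text
time_s: 20.73
ee_pos: [0.5459, -0.0325, 0.2483]
tcp_rot: [0.304, -3.124, 0.002]
ft_force: [1.7, 0.2, 0.1]
opening: 0.0637
gripper_force: 29.2
```

```bash
python3 -c "
from th import *
st();rel(*OCH);col('o3')
a=cv2.imread('pics/o3_raw.png')
for v in (325,330,335,340,345,350): print(v,' '.join('%d:%s'%(u,'/'.join(map(str,a[v,u]))) for u in list(range(180,226,3))+list(range(285,330,3))))
"
```

```text
t 20.73 p [ 0.5459 -0.0325  0.2483] xyaw -168.9 open 0.0637 gf 29.2 ft [1.7 0.2 0.1] q6 -1.68
G in seat mm [-100.7    2.8  202.3]
o3 [200]168 168 167 164 164 161 163 164 168 169 [210]170 170 166 146 108 81 71 62 40 25 [220]23 25 26 25 28 26 25 25 24 31 [230]38 51 61 60 56 60 62 62 62 62 [240]61 62 62 61 63 62 62 59 53 41 [250]27 25 13 11 20 31 37 50 53 56 [260]56 55 52 32 16 16 26 21 11 10 [270]21 23 26 29 35 38 48 55 55 54 [280]53 55 58 68 76 82 81 82 83 80 [290]81 81 80 82 81 80 80 82 82 80 [300]81 81 80 86 127 174 192 193 192 192 [310]193 192 192 192 192 192 192 191 192 192 [320]192 192 192 193 191 192 192 192 191 192
325 180:164/193/195 183:164/193/192 186:160/188/192 189:160/188/193 192:158/187/192 195:72/145/191 198:57/139/190 201:56/139/190 204:57/140/191 207:32/70/97 210:35/51/64 213:31/47/60 216:39/60/77 219:85/127/152 222:110/163/192 225:110/163/192 285:91/136/168 288:46/69/86 291:31/48/60 294:30/56/74 297:57/140/192 300:56/138/190 303:58/139/190 306:62/141/191 309:158/189/193 312:158/186/193 315:161/189/193 318:162/191/192 321:162/190/193 324:161/188/192 327:164/194/193
33
[... 1656 characters left out ...]
9 285:38/94/143 288:29/45/58 291:30/45/56 294:78/131/160 297:57/139/192 300:58/140/191 303:56/138/190 306:104/156/192 309:161/187/193 312:158/185/192 315:166/195/193 318:163/192/193 321:161/189/193 324:164/193/193 327:163/191/193
350 180:155/182/185 183:161/189/193 186:162/191/193 189:160/187/193 192:156/183/193 195:146/182/193 198:53/137/190 201:57/139/190 204:57/139/191 207:78/148/190 210:37/56/68 213:31/47/58 216:31/49/63 219:65/121/171 222:16/38/61 225:59/111/156 285:61/118/169 288:28/45/57 291:29/45/55 294:89/147/178 297:55/138/190 300:57/139/191 303:55/138/190 306:114/163/191 309:165/193/193 312:163/191/193 315:162/190/193 318:160/187/193 321:170/198/193 324:166/195/193 327:164/192/194
```

Emit:
move_arm([
  [[0.008,0,-0.03,0,0.062],[0.017,0,-0.065,0,0.062],[0.017,0,-0.0873,0,0.062],[0.017,0,-0.0873,0,0.062],[0.033,0.0031,-0.0873,0,0.062],[0.048,0.006,-0.0873,0,0.062],[0.062,0.0087,-0.0873,0,0.062],[0.0727,0.0108,-0.0873,0,0.062]],
])

```text
time_s: 21.45
ee_pos: [0.6216, -0.0209, 0.1645]
tcp_rot: [-0.304, 3.124, -0.001]
ft_force: [-3.8, -0.1, -0.2]
opening: 0.063
gripper_force: 29.5
```

Emit:
move_arm([
  [[0,0,0,0,0.062],[0,0,0,0,0.062]],
])

```text
time_s: 21.62
ee_pos: [0.62, -0.0211, 0.1625]
tcp_rot: [-0.303, 3.126, 0.0]
ft_force: [-0.7, -0.6, -0.0]
opening: 0.0633
gripper_force: 29.5
```

```bash
python3 -c "
from h import *
st();rel(*OCH)"
```

```text
t 21.62 p [ 0.62   -0.0211  0.1625] xyaw -168.93 open 0.0633 gf 29.5 ft [-0.7 -0.6 -0. ] q6 -1.66
G in seat mm [-25.8  -0.2 116.5]
```

Emit:
move_arm([
  [[0,0,-0.004,0,0.062],[-0.001,0,-0.008,0,0.062],[-0.001,0,-0.012,0,0.062],[-0.001,0,-0.016,0,0.062],[-0.001,0,-0.019,0,0.062],[-0.001,0,-0.019,0,0.062]],
])

```text
time_s: 22.12
ee_pos: [0.6201, -0.0217, 0.1459]
tcp_rot: [-0.304, 3.122, -0.002]
ft_force: [-5.5, -0.2, 21.6]
opening: 0.0635
gripper_force: 32.6
```

```bash
python3 -c "
from h import *
st();rel(*OCH)"
```

```text
t 22.12 p [ 0.6201 -0.0217  0.1459] xyaw -168.86 open 0.0635 gf 32.6 ft [-5.5 -0.2 21.6] q6 -1.66
G in seat mm [-25.8  -0.8  99.9]
```

Emit:
move_arm([
  [[0,0,0.002,0,0.062],[-0.003,-0.0006,0.0025,0,0.062],[-0.006,-0.0011,0.0025,0,0.062],[-0.008,-0.0015,0.0025,0,0.062],[-0.008,-0.0015,0.0025,0,0.062]],
])

```text
time_s: 22.53
ee_pos: [0.6104, -0.0228, 0.1451]
tcp_rot: [-0.302, 3.126, 0.0]
ft_force: [0.7, 1.1, 4.8]
opening: 0.0634
gripper_force: 31.1
```

```bash
python3 -c "
from th import *
st();rel(*OCH);col('o4')"
```

```text
t 22.53 p [ 0.6104 -0.0228  0.1451] xyaw -168.95 open 0.0634 gf 31.1 ft [0.7 1.1 4.8] q6 -1.66
G in seat mm [-35.6  -0.   99.1]
o4 [200]30 31 30 31 33 32 33 31 34 36 [210]37 43 59 68 67 60 56 54 56 56 [220]58 56 57 61 65 67 67 69 67 67 [230]67 67 68 68 66 66 67 67 67 68 [240]67 68 67 69 68 70 71 62 42 30 [250]23 17 15 27 39 48 63 69 69 68 [260]69 65 50 28 16 34 38 30 19 22 [270]27 30 31 40 44 47 62 68 70 68 [280]68 69 70 81 94 100 99 99 100 99 [290]99 100 99 99 100 98 100 99 100 98 [300]98 97 96 98 142 204 227 227 226 225 [310]223 220 219 215 212 209 206 206 204 204 [320]205 208 210 210 212 213 213 213 213 213
```

Emit:
move_arm([
  [[0,0,0.001,0,0.0637],[0,0,0.003,0,0.0637],[0.001,0.0002,0.005,0,0.0637],[0.003,0.0006,0.006,0,0.0637],[0.005,0.001,0.007,0,0.0637],[0.007,0.0014,0.008,0,0.0637],[0.007,0.0014,0.008,0,0.0637]],
], force=20)

```text
time_s: 23.17
ee_pos: [0.6172, -0.0213, 0.1517]
tcp_rot: [0.302, -3.125, -0.0]
ft_force: [2.7, 1.7, -14.4]
opening: 0.0638
gripper_force: 10.8
```

```bash
python3 -c "
from th import *
st();rel(*OCH);col('o5')"
```

```text
t 23.17 p [ 0.6172 -0.0213  0.1517] xyaw -168.97 open 0.0638 gf 10.8 ft [  2.7   1.7 -14.4] q6 -1.66
G in seat mm [-28.6   0.2 105.7]
o5 [200]52 68 70 63 59 59 57 59 59 59 [210]61 66 69 70 70 69 70 70 69 70 [220]70 68 71 70 70 70 69 69 70 69 [230]70 70 70 71 68 54 33 28 32 23 [240]14 17 18 31 44 50 66 74 73 73 [250]73 72 72 72 71 61 37 17 12 14 [260]25 32 28 21 12 13 15 16 22 29 [270]34 40 44 53 67 74 73 72 72 73 [280]72 71 73 74 82 92 97 99 99 99 [290]99 99 100 99 100 100 99 98 100 98 [300]97 98 98 106 146 195 216 219 219 219 [310]219 219 220 220 220 220 220 219 218 217 [320]216 215 215 214 215 218 224 229 231 230
```

```bash
python3 -c "
from th import *
est([244.8,273.2,284.3,304])"
```

```text
theta 14.0 h,x0 [101.7   0.5] res [ 0.  -0.1  0.1 -0. ] foot rel G [ 25.1 -98.5]
```

Emit:
move_arm([
  [[0.002,0.0004,0.001,0,0.0637],[0.004,0.0008,0.0015,0,0.0637],[0.006,0.0012,0.002,0,0.0637],[0.008,0.0015,0.0025,0,0.0637],[0.01,0.0019,0.003,0,0.0637],[0.01,0.0019,0.003,0,0.0637]],
], force=20)

```text
time_s: 23.72
ee_pos: [0.6278, -0.0195, 0.1561]
tcp_rot: [-0.302, 3.127, 0.0]
ft_force: [0.1, 1.6, -8.2]
opening: 0.064
gripper_force: 10.1
```

```bash
python3 -c "
from th import *
st();rel(*OCH);col('o6')"
```

```text
t 23.72 p [ 0.6278 -0.0195  0.1561] xyaw -168.95 open 0.064 gf 10.1 ft [ 0.1  1.6 -8.2] q6 -1.66
G in seat mm [-1.780e+01 -1.000e-01  1.101e+02]
o6 [200]73 72 73 73 71 72 73 71 73 73 [210]72 73 72 72 72 71 76 79 80 76 [220]61 38 32 31 35 34 25 14 16 16 [230]20 35 42 51 71 79 79 79 78 79 [240]79 80 79 79 80 79 74 55 27 16 [250]17 12 16 20 35 36 29 16 14 15 [260]11 16 15 17 21 32 35 43 43 56 [270]73 80 80 79 79 79 80 78 78 79 [280]80 77 80 89 93 99 100 101 100 101 [290]101 100 100 101 100 100 100 100 100 99 [300]99 118 165 208 222 222 220 220 220 220 [310]220 220 220 222 221 221 221 219 218 220 [320]227 232 234 235 235 235 234 235 234 235
```

Emit:
move_arm([
  [[0.001,0.0002,-0.002,0,0.0637],[0.001,0.0002,-0.004,0,0.0637],[0.001,0.0002,-0.005,0,0.0637],[0.001,0.0002,-0.005,0,0.0637]],
])

```text
time_s: 24.1
ee_pos: [0.63, -0.0195, 0.1528]
tcp_rot: [-0.303, 3.123, -0.001]
ft_force: [-0.3, 0.6, 4.4]
opening: 0.064
gripper_force: 11.2
```

```bash
python3 -c "
from th import *
st();rel(*OCH);est([233,269.3,283.3,302])"
```

```text
t 24.1 p [ 0.63   -0.0195  0.1528] xyaw -168.91 open 0.064 gf 11.2 ft [-0.3  0.6  4.4] q6 -1.66
G in seat mm [-15.7  -0.5 106.8]
theta 8.3 h,x0 [102.8  -1. ] res [ 0.1 -0.2  0.2 -0. ] foot rel G [  13.8 -101.9]
```

Emit:
move_arm([
  [[0,0,0,0,0.065],[0,0,0,0,0.068],[0,0,0,0,0.075],[0,0,0,0,0.085],[0,0,0,0,0.085],[-0.012,-0.0023,0,0,0.085],[-0.03,-0.0058,0,0,0.085],[-0.05,-0.0097,0,0,0.085]],
])

```text
time_s: 24.77
ee_pos: [0.5782, -0.0291, 0.1503]
tcp_rot: [0.302, -3.127, 0.0]
ft_force: [0.4, 0.7, 0.2]
opening: 0.0851
gripper_force: 0.0
```

Emit:
move_arm([
  [[-0.02,0,0.02,0,0.085],[-0.03,0.01,0.06,0,0.085],[-0.03,0.03,0.1,0,0.085],[-0.03,0.05,0.14,0,0.085],[-0.03,0.07,0.14,0,0.085],[-0.04,0.09,0.14,0,0.085],[-0.05,0.1,0.14,0,0.085],[-0.05,0.1,0.14,0,0.085]],
])

```text
time_s: 25.43
ee_pos: [0.5273, 0.0725, 0.2912]
tcp_rot: [-0.305, 3.126, 0.001]
ft_force: [-0.6, -0.2, -1.4]
opening: 0.085
gripper_force: 0.0
```

```bash
python3 -c "
from h import *
import pickle
st(); k=cal('wrist'); pickle.dump(k,open('pics/w6.pkl','wb')); save('wrist','w6')
a=cv2.imread('pics/w6_raw.png'); print(proj(k,(.6456,.1644,.155)),proj(k,(.6453,-.016,.155)))
cv2.imwrite('pics/w6.png',np.clip(cv2.resize(a,None,fx=1.56,fy=1.56,interpolation=cv2.INTER_CUBIC)*1.4,0,255).astype(np.uint8))"
```

```text
t 25.43 p [0.5273 0.0725 0.2912] xyaw -168.86 open 0.085 gf 0.0 ft [-0.6 -0.2 -1.4] q6 -1.88
(np.float64(326.9850456032483), np.float64(322.8218716741468)) (np.float64(135.64826103008093), np.float64(291.4414247988747))
```

View pics/w6.png

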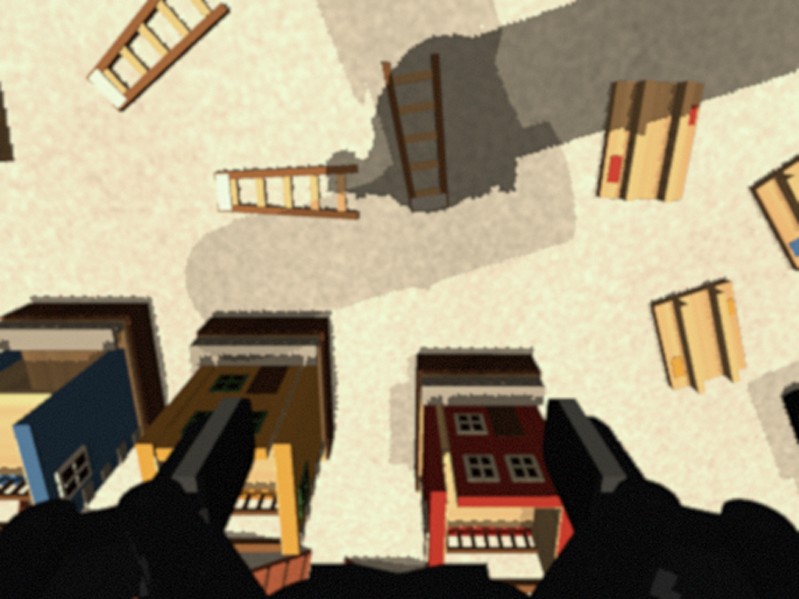

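```bash
python3 - <<'E'
from fit import *
k=pickle.load(open('pics/w6.pkl','rb')); a=cv2.imread('pics/w6_raw.png').astype(int)
for n,(seat,yaw) in {'red':((.6456,.1644),10.7),'och':((.6453,-.0160),11.0)}.items():
    c,s=np.cos(np.radians(yaw)),np.sin(np.radians(yaw))
    P=lambda x,y,z:np.round(proj(k,(seat[0]+(c*x-s*y)/1000,seat[1]+(s*x+c*y)/1000,.04+z/1000)),1)
    for y in ((-10,0) if n=='red' else (25,)):
        m={q:P(*q2) for q,q2 in {'outer':(-4,y,115),'inner':(4,y,115),'A':(-4,y,50),'C':(-4,y,101.3),'lip-in':(-9,y,16),'lip-out':(-20,y,16)}.items()}
        print(n,y,m); u=int(round(m['outer'][0])); lo=int(m['lip-out'][1])-12
        print(u,' '.join(('[%d]'%v if v%10==0 else '')+'/'.join(map(str,a[v,u,1:])) for v in range(lo,int(m['inner'][1])+14)))
S=1.56
def L(t1,t2,f1,f2,z=.008):
    p=[at(k,u/S,v/S,z)[:2] for u,v in (t1,t2,f1,f2)]
    t=(p[0]+p[1])/2;f=(p[2]+p[3])/2;d=t-f
    print('ladder mid',((t+f)/2).round(4),'len',np.linalg.norm(d).round(4),'yaw',np.degrees(np.arctan2(d[1],d[0])).round(1),'w',np.linalg.norm(p[0]-p[1]).round(3),np.linalg.norm(p[2]-p[3]).round(3))
L((217,173),(218,211),(357,167),(358,217))
L((411,210),(447,206),(384,64),(438,56))
E
```

```text
red -10 {'outer': array([316.7, 319.3]), 'inner': array([316.1, 326.2]), 'A': array([306.4, 279.6]), 'C': array([314.2, 309.7]), 'lip-in': array([302.5, 260.1]), 'lip-out': array([303. , 252.1])}
317 [240]37/50 40/50 39/45 35/38 35/39 37/41 44/48 76/82 113/125 127/139 [250]127/140 127/139 123/136 108/120 85/94 65/71 61/69 63/69 62/68 49/55 [260]30/37 14/21 11/21 13/21 13/21 11/21 13/19 12/20 13/20 8/19 [270]11/20 13/21 10/18 10/18 4/17 8/21 8/21 12/25 12/30 11/34 [280]9/38 11/40 4/39 9/41 12/42 7/39 9/41 13/41 11/42 12/41 [290]14/43 11/41 14/42 15/43 22/45 28/47 32/49 37/53 42/54 48/57 [300]50/58 51/59 51/58 50/56 49/56 51/57 56/63 61/70 53/68 34/55 [310]12/43 11/42 9/40 6/40 9/41 10/40 8/40 19/59 28/98 41/131 [320]43/141 40/141 42/142 44/142 70/146 111/158 136/168 141/171 139/169 139/171 [330]140/171 141/171 144/171 135/158 107/128 84/105 80/103 68/100 44/91 26/80
red 0 {'outer': array([327.3, 319.3]), 'inner': array([326.7, 326.3]), 'A': array([315.3, 279.6]), 'C': array([324.4, 309.7]), 'lip-in': array([310.7, 260.1]), 'lip-out': array([311.3, 252.2])}
327 [240]35/47 36/46 38/43 3
[... 921 characters left out ...]
/120 109/119 108/120 99/109 71/79 47/52 44/51 [230]52/57 61/67 62/68 58/66 47/60 38/56 35/55 35/55 36/56 32/51 [240]30/45 21/35 18/29 15/23 10/19 11/20 9/19 12/20 13/21 14/23 [250]11/18 9/23 23/37 31/49 35/54 35/53 34/54 37/56 36/56 33/54 [260]35/55 35/54 34/52 27/34 12/12 5/7 1/5 5/8 11/8 20/13 [270]18/12 6/7 8/8 8/8 11/9 13/6 18/12 22/19 29/31 26/36 [280]23/35 22/35 19/32 20/31 17/28 18/27 20/31 40/56 55/77 64/89 [290]73/100 76/106 79/109 83/112 95/120 108/131 119/140 131/153 139/162 143/167 [300]145/169 144/171 142/172 141/171 139/171 139/169 140/171 140/168 137/161
ladder mid [ 0.5099 -0.0187] len 0.1083 yaw -79.0 w 0.029 0.038
ladder mid [0.4503 0.0738] len 0.1064 yaw 19.2 w 0.028 0.039
```

Emit:
move_arm([
  [[-0.02,0,-0.03,4,0.085],[-0.05,0,-0.06,8.2,0.085],[-0.077,0.0013,-0.1,8.2,0.06],[-0.077,0.0013,-0.14,8.2,0.06],[-0.077,0.0013,-0.18,8.2,0.06],[-0.077,0.0013,-0.22,8.2,0.06],[-0.077,0.0013,-0.245,8.2,0.06],[-0.077,0.0013,-0.245,8.2,0.06]],
])

```text
time_s: 26.15
ee_pos: [0.4485, 0.0699, 0.0412]
tcp_rot: [0.522, -3.089, 0.005]
ft_force: [-1.2, -1.0, -0.5]
opening: 0.0601
gripper_force: 0.0
```

```bash
python3 -c "
from h import *
import pickle
st(); k=cal('wrist'); save('wrist','l1')
a=cv2.imread('pics/l1_raw.png'); 
c,s=np.cos(np.radians(19.3)),np.sin(np.radians(19.3))
for x in (-50,-30,0,20): print(x,[np.round(proj(k,(.4505+(c*x-s*y)/1000,.0738+(s*x+c*y)/1000,.008)),0) for y in (-18+x*.055,18-x*.055)])
for v in (200,230,250): print(v,' '.join('%d:%d/%d'%(u,a[v,u,0],a[v,u,2]) for u in range(150,360,5)))
"
```

```text
t 26.15 p [0.4485 0.0699 0.0412] xyaw -160.83 open 0.0601 gf 0.0 ft [-1.2 -1.  -0.5] q6 -1.83
-50 [array([219., 163.]), array([307., 163.])]
-30 [array([222., 203.]), array([303., 202.])]
0 [array([228., 257.]), array([297., 257.])]
20 [array([231., 290.]), array([293., 290.])]
200 150:59/74 155:61/77 160:61/77 165:61/77 170:62/78 175:133/167 180:144/183 185:145/183 190:144/182 195:91/116 200:59/74 205:58/73 210:60/76 215:62/79 220:59/75 225:17/49 230:18/49 235:43/61 240:62/77 245:59/75 250:59/75 255:61/78 260:62/78 265:62/78 270:64/80 275:62/78 280:64/80 285:65/82 290:16/46 295:17/48 300:22/51 305:62/78 310:64/82 315:63/80 320:63/79 325:62/78 330:60/75 335:62/77 340:61/78 345:60/77 350:61/76 355:61/76
230 150:58/75 155:61/76 160:61/78 165:61/76 170:60/76 175:61/78 180:59/75 185:59/76 190:60/76 195:59/74 200:59/75 205:62/78 210:63/80 215:59/75 220:61/76 225:34/56 230:17/49 235:17/48 240:62/79 245:63/79 250:60/76 255:59/75 260:60/76 265:63/78 270:60/77 275:62/78 280:63/78 285:40/58 290:19/50 295:14/48 300:61/77 305:62/78 310:61/78 315:61/77 320:62/77 325:63/80 330:64/80 335:63/78 340:61/78 345:62/78 350:60/76 355:61/78
250 150:143/181 155:145/185 160:147/186 165:123/157 170:150/191 175:48/55 180:44/51 185:26/29 190:11/11 195:65/82 200:60/76 205:61/78 210:62/78 215:63/80 220:62/78 225:63/79 230:18/49 235:15/47 240:39/81 245:38/79 250:38/79 255:39/80 260:39/81 265:39/82 270:38/82 275:41/82 280:40/81 285:29/64 290:17/49 295:19/50 300:60/77 305:64/81 310:64/80 315:62/78 320:18/23 325:18/20 330:45/50 335:45/51 340:63/79 345:84/108 350:146/185 355:141/179
```

Emit:
move_arm([
  [[0.002,0.0038,-0.008,0,0.06],[0.002,0.0038,-0.013,0,0.06],[0.002,0.0038,-0.013,0,0.045],[0.002,0.0038,-0.013,0,0.04],[0.002,0.0038,-0.013,0,0.03],[0.002,0.0038,-0.013,0,0.03],[0.002,0.0038,-0.013,0,0.03],[0.002,0.0038,-0.013,0,0.03]],
], force=25)

```text
time_s: 26.87
ee_pos: [0.4536, 0.0762, 0.0332]
tcp_rot: [-0.525, 3.097, 0.001]
ft_force: [-0.4, 0.2, 0.2]
opening: 0.03
gripper_force: 0.0
```

Emit:
move_arm([
  [[0,0,0.003,0,0.06],[0,0,0.003,0,0.06],[-0.002,-0.002,-0.003,0,0.06],[-0.002,-0.002,-0.0065,0,0.06],[-0.002,-0.002,-0.0065,0,0.045],[-0.002,-0.002,-0.0065,0,0.03],[-0.002,-0.002,-0.0065,0,0.03],[-0.002,-0.002,-0.0065,0,0.03]],
], force=25)

```text
time_s: 27.53
ee_pos: [0.4515, 0.0741, 0.0263]
tcp_rot: [0.525, -3.097, 0.0]
ft_force: [-0.0, 0.7, 0.4]
opening: 0.0353
gripper_force: 24.9
```

Emit:
move_arm([
  [[0,0,0.03,0,0.03],[0,0,0.07,0,0.03],[0,0,0.11,5,0.03],[0.003,-0.02,0.14,12,0.03],[0.006,-0.05,0.15,19,0.03],[0.009,-0.08,0.15,26,0.03],[0.012,-0.11,0.15,33,0.03],[0.015,-0.14,0.15,40,0.03]],
])

```text
time_s: 28.2
ee_pos: [0.4663, -0.0644, 0.177]
tcp_rot: [-1.531, 2.741, -0.0]
ft_force: [0.5, 0.5, -0.5]
opening: 0.0356
gripper_force: 25.2
```

Emit:
move_arm([
  [[0.002,-0.03,0,7,0.03],[0.004,-0.06,0,14,0.03],[0.006,-0.09,0,21,0.03],[0.008,-0.12,0,28,0.03],[0.01,-0.15,0,35,0.03],[0.011,-0.18,0,42,0.03],[0.012,-0.21,0,49,0.03],[0.013,-0.24,0,56,0.03]],
])

```text
time_s: 28.87
ee_pos: [0.479, -0.3049, 0.1762]
tcp_rot: [-2.625, 1.726, -0.0]
ft_force: [1.4, 0.5, -0.2]
opening: 0.0352
gripper_force: 25.2
```

Emit:
move_arm([
  [[0,-0.03,0,7,0.03],[0,-0.06,0,14,0.03],[0,-0.09,0,21,0.03],[0,-0.12,0,28,0.03],[0,-0.138,0,35,0.03],[0,-0.138,0,42,0.03],[0,-0.138,0,49,0.03],[0,-0.138,0,56,0.03]],
])

```text
time_s: 29.53
ee_pos: [0.4788, -0.4418, 0.1757]
tcp_rot: [-3.127, 0.293, 0.001]
ft_force: [-0.1, 0.5, -0.7]
opening: 0.0355
gripper_force: 25.2
```

Emit:
move_arm([
  [[0,0,0,7,0.03],[0,0,0,14,0.03],[0,0,0,18,0.03],[0,0,0,18,0.03],[0,0,0,18,0.03]],
])

```text
time_s: 29.95
ee_pos: [0.4792, -0.4413, 0.1761]
tcp_rot: [-3.136, -0.188, 0.0]
ft_force: [0.3, -0.3, 0.3]
opening: 0.0351
gripper_force: 25.2
```

```bash
cat > tray.py <<'E'
from h import *
def tray(f='tr'):
    k=cal('wrist'); st(); save('wrist',f)
    # corners predicted
    for n,p in dict(cN=(.41,-.4958),cF=(.5601,-.4711),dF=(.5213,-.2329),dN=(.376,-.2571)).items(): print(n,np.round(proj(k,(*p,.016)),1))
E
python3 -c "
from tray import *
tray('tr1')"
```

```text
t 29.95 p [ 0.4792 -0.4413  0.1761] xyaw 6.86 open 0.0351 gf 25.2 ft [ 0.3 -0.3  0.3] q6 2.14
cN [302.8 254.4]
cF [303.3  87.9]
dF [  8.  100.9]
dN [ 52.1 259.3]
```

```bash
python3 - <<'E'
from tray import *
a=cv2.imread('pics/tr1_raw.png'); k=cal('wrist')
c,s=np.cos(np.radians(9.27)),np.sin(np.radians(9.27)); T=np.array([.4669,-.3642])
# y' = toward +y-ish: dir (-s,c); far bay at -81
for y in (-124,-119,-43,-38,38):
    print(y,[np.round(proj(k,(T[0]+(c*x-s*y)/1000,T[1]+(s*x+c*y)/1000,.016)),0).tolist() for x in (30,0,-30)])
for v in (120,150,185): print(v,' '.join('%d:%d/%d'%(u,a[v,u,0],a[v,u,2]) for u in range(190,330,3)))
E
```

```text
-124 [[307.0, 143.0], [307.0, 177.0], [307.0, 208.0]]
-119 [[301.0, 143.0], [301.0, 177.0], [301.0, 208.0]]
-43 [[212.0, 147.0], [215.0, 180.0], [218.0, 212.0]]
-38 [[206.0, 147.0], [210.0, 181.0], [212.0, 212.0]]
38 [[118.0, 151.0], [124.0, 184.0], [130.0, 215.0]]
120 190:112/187 193:113/187 196:112/186 199:113/188 202:112/187 205:112/188 208:106/187 211:105/186 214:54/102 217:110/186 220:112/187 223:113/187 226:113/187 229:113/187 232:113/187 235:113/187 238:112/187 241:108/184 244:103/181 247:95/176 250:95/176 253:94/176 256:94/175 259:95/176 262:96/176 265:95/175 268:95/177 271:95/177 274:95/176 277:95/176 280:95/176 283:96/177 286:96/177 289:96/177 292:95/176 295:95/176 298:96/175 301:81/151 304:66/137 307:90/184 310:114/173 313:127/161 316:130/164 319:135/171 322:132/168 325:131/167 328:132/168
150 190:112/187 193:114/189 196:113/187 199:113/188 202:112/187 205:63/119 208:27/78 211:33/88 214:33/93 217:33/94 220:47/88 223:108/184 226:57/107 229:52/99 232:63/121 235:65/120 238:82/153 241:76/141 244:41/79 247:44/83 250:63/118 253:65/121 256:87/150 259:80/144 262:42/80 265:38/71 268:39/73 271:87/162 274:94/174 277:93/173 280:94/173 283:93/173 286:93/172 289:25/65 292:39/104 295:37/101 298:36/100 301:34/97 304:70/151 307:88/182 310:127/171 313:133/170 316:133/169 319:134/171 322:132/168 325:131/166 328:133/167
185 190:55/103 193:54/103 196:55/102 199:55/102 202:56/103 205:54/102 208:49/103 211:39/107 214:39/107 217:40/108 220:38/106 223:58/124 226:74/149 229:75/148 232:75/150 235:71/141 238:71/141 241:70/141 244:71/142 247:71/141 250:71/141 253:71/142 256:71/142 259:70/139 262:69/135 265:63/128 268:86/164 271:91/173 274:91/173 277:90/172 280:90/172 283:89/172 286:39/86 289:39/107 292:38/107 295:40/107 298:40/107 301:32/77 304:84/173 307:90/181 310:135/170 313:134/170 316:132/168 319:133/168 322:130/166 325:127/161 328:129/164
```

Emit:
move_arm([
  [[0.001,-0.0025,-0.03,2.4,0.03],[0.001,-0.0025,-0.07,2.4,0.03],[0.001,-0.0025,-0.11,2.4,0.03],[0.001,-0.0025,-0.13,2.4,0.03],[0.001,-0.0025,-0.14,2.4,0.03],[0.001,-0.0025,-0.1446,2.4,0.03],[0.001,-0.0025,-0.1446,2.4,0.03]],
])

```text
time_s: 30.58
ee_pos: [0.4803, -0.444, 0.0318]
tcp_rot: [-3.131, -0.256, 0.001]
ft_force: [-0.7, 0.3, 0.1]
opening: 0.0351
gripper_force: 25.2
```

```bash
python3 -c "
from h import *
st()"
```

```text
t 30.58 p [ 0.4803 -0.444   0.0318] xyaw 9.36 open 0.0351 gf 25.2 ft [-0.7  0.3  0.1] q6 2.18
```

Emit:
move_arm([
  [[0,0,-0.001,0,0.038],[0,0,-0.001,0,0.042],[0,0,-0.001,0,0.042],[0,0,0.03,0,0.042],[0,0,0.07,0,0.042],[0,0,0.11,0,0.06],[0,0.01,0.15,-7,0.06],[0.001,0.03,0.17,-14,0.06]],
])

```text
time_s: 31.25
ee_pos: [0.4827, -0.4161, 0.2083]
tcp_rot: [3.134, -0.135, 0.011]
ft_force: [1.6, 0.2, 1.9]
opening: 0.0598
gripper_force: 0.0
```

Emit:
move_arm([
  [[0.003,0.035,0,-7,0.06],[0.006,0.075,0,-14,0.06],[0.009,0.115,0,-21,0.06],[0.012,0.155,0,-28,0.06],[0.015,0.195,0,-35,0.06],[0.018,0.235,0,-42,0.06],[0.022,0.275,0,-49,0.06],[0.025,0.315,0,-56,0.06]],
])

```text
time_s: 31.92
ee_pos: [0.5051, -0.116, 0.203]
tcp_rot: [-2.76, 1.498, -0.003]
ft_force: [0.8, 0.4, -0.2]
opening: 0.0601
gripper_force: 0.0
```

Emit:
move_arm([
  [[0.003,0.03,-0.02,-7,0.06],[0.003,0.06,-0.05,-14,0.06],[0.003,0.08,-0.08,-18.4,0.06],[0.003,0.08,-0.1,-18.4,0.06],[0.003,0.08,-0.1,-18.4,0.06],[0.003,0.08,-0.1,-18.4,0.06]],
])

```text
time_s: 32.42
ee_pos: [0.5079, -0.0377, 0.102]
tcp_rot: [2.492, -1.911, -0.001]
ft_force: [-0.3, -0.1, 0.7]
opening: 0.0602
gripper_force: 0.0
```

```bash
cat > lad.py <<'E'
from h import *
from scipy.optimize import least_squares
def lad(f,x,y,yaw,z=.008,rows=(-45,-38,-32,-22,-12)):
    st(); k=cal('wrist'); save('wrist',f); a=cv2.imread(f'pics/{f}_raw.png').astype(int)
    # crude: search pose maximising rail/bench contrast along model edges
    g=cv2.GaussianBlur(a.astype(np.uint8),(3,3),0).astype(float); sat=g[:,:,2]-g[:,:,0]
    base=np.median(sat); 
    def score(px,py,pw):
        c,s=np.cos(pw),np.sin(pw);t=0;n=0
        for xx in np.arange(-54,55,3.):
            w=18-xx*6/55
            for sg in (-1,1):
                for off,sign in ((-3,1),(4,-1)):
                    yy=sg*(w+off)
                    u,v=proj(k,(px+(c*xx-s*yy)/1000,py+(s*xx+c*yy)/1000,z))
                    u=int(round(u));v=int(round(v))
                    if 0<=u<512 and 0<=v<255: t+=sign*min(0,g[v,u].sum()/3-90) *-1; n+=1
        return t/max(n,1),n
    best=(-9e9,)
    for dx in range(-24,25,4):
        for dy in range(-24,25,4):
            for dw in range(-16,17,4):
                sc,n=score(x+dx/1000,y+dy/1000,np.radians(yaw+dw))
                if sc>best[0]: best=(sc,dx,dy,dw,n)
    b0=best
    for dx in range(b0[1]-3,b0[1]+4):
        for dy in range(b0[2]-3,b0[2]+4):
            for dw in range(b0[3]-3,b0[3]+4):
                sc,n=score(x+dx/1000,y+dy/1000,np.radians(yaw+dw))
                if sc>best[0]: best=(sc,dx,dy,dw,n)
    print('offset mm,deg',best)
    for v in (150,190,220,245): print(v,' '.join('%d:%d'%(u,a[v,u,2]) for u in range(160,350,5)))
    for xx in (-50,-30,0,20,50): print(xx,[np.round(proj(k,(x+(np.cos(np.radians(yaw))*xx-np.sin(np.radians(yaw))*q)/1000,y+(np.sin(np.radians(yaw))*xx+np.cos(np.radians(yaw))*q)/1000,z)),0).tolist() for q in (-18+xx*.109,18-xx*.109)])
E
python3 -c "
from lad import *
lad('l2',.5095,-.019,-79)"
```

```text
t 32.42 p [ 0.5079 -0.0377  0.102 ] xyaw -74.97 open 0.0602 gf 0.0 ft [-0.3 -0.1  0.7] q6 -0.05
offset mm,deg (np.float64(13.215686274509803), -1, 11, -2, 85)
150 160:149 165:149 170:150 175:144 180:138 185:141 190:146 195:146 200:141 205:145 210:146 215:144 220:139 225:143 230:74 235:95 240:136 245:145 250:144 255:147 260:143 265:145 270:150 275:148 280:146 285:144 290:145 295:150 300:150 305:150 310:152 315:145 320:147 325:142 330:146 335:140 340:140 345:164
190 160:164 165:163 170:144 175:145 180:146 185:153 190:149 195:149 200:147 205:147 210:146 215:141 220:140 225:97 230:96 235:136 240:149 245:143 250:144 255:88 260:61 265:38 270:38 275:60 280:63 285:61 290:60 295:62 300:70 305:70 310:87 315:88 320:92 325:93 330:89 335:87 340:86 345:86
220 160:163 165:164 170:147 175:148 180:148 185:147 190:147 195:141 200:59 205:60 210:62 215:63 220:59 225:39 230:54 235:58 240:59 245:62 250:60 255:62 260:57 265:38 270:45 275:60 280:61 285:60 290:60 295:60 300:89 305:86 310:88 315:89 320:92 325:92 330:91 335:93 340:92 345:88
245 160:164 165:164 170:165 175:145 180:135 185:133 190:133 195:141 200:146 205:144 210:140 215:147 220:90 225:92 230:101 235:137 240:150 245:139 250:59 255:62 260:63 265:39 270:52 275:56 280:62 285:64 290:60 295:63 300:88 305:88 310:91 315:91 320:77 325:56 330:60 335:63 340:59 345:61
-50 [[272.0, 292.0], [211.0, 289.0]]
-30 [[272.0, 269.0], [214.0, 266.0]]
0 [[271.0, 232.0], [220.0, 229.0]]
20 [[270.0, 206.0], [224.0, 203.0]]
50 [[269.0, 164.0], [231.0, 161.0]]
```

```bash
python3 - <<'E'
from h import *
a=cv2.imread('pics/l2_raw.png'); k=cal('wrist')
for u in (234,250,262): print(u,' '.join('%d:%d/%d'%(v,a[v,u,0],a[v,u,2]) for v in range(110,240,4)))
E
```

```text
234 110:110/141 114:107/137 118:111/141 122:115/147 126:116/147 130:116/148 134:113/143 138:107/138 142:111/142 146:113/144 150:69/93 154:113/145 158:129/159 162:129/159 166:129/159 170:42/96 174:51/115 178:66/96 182:37/61 186:50/68 190:78/100 194:34/56 198:29/65 202:32/66 206:47/61 210:48/61 214:47/61 218:46/59 222:26/53 226:31/65 230:31/65 234:110/140 238:116/148
250 110:112/142 114:111/142 118:111/141 122:113/144 126:111/141 130:113/143 134:112/143 138:112/142 142:112/141 146:112/143 150:114/144 154:67/83 158:128/158 162:127/156 166:128/156 170:96/158 174:74/157 178:112/143 182:113/143 186:112/143 190:113/144 194:40/57 198:29/63 202:29/65 206:41/59 210:48/60 214:45/58 218:46/60 222:33/55 226:26/62 230:29/64 234:46/61 238:48/61
262 110:112/142 114:113/143 118:109/139 122:112/142 126:111/141 130:113/143 134:112/142 138:113/143 142:117/148 146:115/146 150:112/142 154:56/69 158:128/158 162:128/157 166:128/157 170:110/150 174:75/157 178:100/138 182:49/64 186:41/56 190:41/56 194:39/55 198:22/54 202:26/59 206:29/55 210:35/52 214:30/47 218:30/48 222:28/48 226:20/50 230:21/52 234:25/46 238:26/45
```

Emit:
move_arm([
  [[0.001,0.0147,-0.02,-4,0.06],[0.001,0.0147,-0.05,-4,0.06],[0.001,0.0147,-0.07,-4,0.06],[0.001,0.0147,-0.0755,-4,0.06],[0.001,0.0147,-0.0755,-4,0.06],[0.001,0.0147,-0.0755,-4,0.045],[0.001,0.0147,-0.0755,-4,0.03],[0.001,0.0147,-0.0755,-4,0.03]],
], force=25)

```text
time_s: 33.13
ee_pos: [0.5104, -0.023, 0.0283]
tcp_rot: [-2.421, 1.998, -0.003]
ft_force: [-0.7, -0.2, 5.3]
opening: 0.0347
gripper_force: 24.3
```

Emit:
move_arm([
  [[0,0,0,0,0.03],[0,0,0,0,0.03]],
])

```text
time_s: 33.3
ee_pos: [0.5104, -0.0231, 0.0283]
tcp_rot: [-2.422, 1.997, -0.003]
ft_force: [-1.1, -1.9, 4.8]
opening: 0.035
gripper_force: 24.3
```

Emit:
move_arm([
  [[0,0,0.03,0,0.03],[0,0,0.07,0,0.03],[0,0,0.11,-5,0.03],[-0.003,-0.02,0.14,-12,0.03],[-0.006,-0.05,0.15,-19,0.03],[-0.009,-0.08,0.15,-26,0.03],[-0.012,-0.11,0.15,-33,0.03],[-0.016,-0.145,0.15,-40,0.03]],
])

```text
time_s: 33.97
ee_pos: [0.4933, -0.169, 0.1786]
tcp_rot: [-1.585, 2.708, -0.003]
ft_force: [0.4, 0.1, -0.3]
opening: 0.0348
gripper_force: 25.1
```

Emit:
move_arm([
  [[-0.005,-0.035,0,-7,0.03],[-0.01,-0.07,0,-14,0.03],[-0.015,-0.105,0,-21,0.03],[-0.02,-0.14,0,-28,0.03],[-0.025,-0.175,0,-35,0.03],[-0.0274,-0.196,0,-42,0.03],[-0.0274,-0.196,0,-49,0.03],[-0.0274,-0.196,0,-51.7,0.03]],
])

```text
time_s: 34.63
ee_pos: [0.4651, -0.3659, 0.1775]
tcp_rot: [-0.238, 3.131, -0.001]
ft_force: [-0.1, 0.4, -0.5]
opening: 0.0348
gripper_force: 25.2
```

Emit:
move_arm([
  [[0,0,0,0,0.03],[0,0,0,0,0.03]],
])

```text
time_s: 34.8
ee_pos: [0.4656, -0.3644, 0.1774]
tcp_rot: [-0.256, 3.13, -0.001]
ft_force: [-0.3, 0.9, -0.6]
opening: 0.0342
gripper_force: 25.2
```

```bash
python3 -c "
from h import *
st()"
```

```text
t 34.8 p [ 0.4656 -0.3644  0.1774] xyaw -170.66 open 0.0342 gf 25.2 ft [-0.3  0.9 -0.6] q6 -1.07
```

Lower and release; then go for the third ladder.

Emit:
move_arm([
  [[0.0015,0,-0.03,0,0.03],[0.0015,0,-0.07,0,0.03],[0.0015,0,-0.11,0,0.03],[0.0015,0,-0.13,0,0.03],[0.0015,0,-0.14,0,0.03],[0.0015,0,-0.1445,0,0.03],[0.0015,0,-0.1445,0,0.03]],
])

```text
time_s: 35.38
ee_pos: [0.4674, -0.3639, 0.0323]
tcp_rot: [0.257, -3.131, 0.0]
ft_force: [-0.2, -0.2, -0.2]
opening: 0.0345
gripper_force: 29.4
```

Emit:
move_arm([
  [[0,0,-0.001,0,0.038],[0,0,-0.001,0,0.042],[0,0,-0.001,0,0.042],[0,0,0.03,0,0.042],[0,0,0.07,0,0.042],[0,0,0.11,0,0.06],[0,0.01,0.15,7,0.06],[-0.005,0.04,0.17,14,0.06]],
])

```text
time_s: 36.05
ee_pos: [0.4646, -0.3268, 0.2075]
tcp_rot: [-0.638, 3.07, -0.009]
ft_force: [2.0, 1.3, 1.8]
opening: 0.0601
gripper_force: 0.0
```

Emit:
move_arm([
  [[-0.005,0.03,0,7,0.06],[-0.01,0.06,0,14,0.06],[-0.015,0.09,0,21,0.06],[-0.02,0.12,0,28,0.06],[-0.025,0.15,0,35,0.06],[-0.03,0.18,0,42,0.06],[-0.035,0.19,0,49,0.06],[-0.04,0.2,0,56,0.06]],
])

```text
time_s: 36.72
ee_pos: [0.422, -0.1227, 0.2027]
tcp_rot: [-2.012, 2.41, -0.002]
ft_force: [0.1, 0.7, 0.1]
opening: 0.0602
gripper_force: 0.0
```

Emit:
move_arm([
  [[0,0,0,7,0.06],[0,0,0,14,0.06],[0,0,0,21,0.06],[0,0,0,28,0.06],[0,0,0,35,0.06],[0,0,-0.02,42,0.06],[0,0,-0.06,49,0.06],[0,0,-0.1,56,0.06]],
])

```text
time_s: 37.38
ee_pos: [0.4239, -0.1239, 0.1028]
tcp_rot: [-2.906, 1.185, -0.009]
ft_force: [1.4, 0.2, -1.5]
opening: 0.0602
gripper_force: 0.0
```

Emit:
move_arm([
  [[0,0,0,6.7,0.06],[0,0,0,6.7,0.06],[0,0,0,6.7,0.06]],
])

```text
time_s: 37.63
ee_pos: [0.4228, -0.1241, 0.1024]
tcp_rot: [-2.968, 1.029, -0.001]
ft_force: [0.7, 0.1, -0.8]
opening: 0.0603
gripper_force: 0.0
```

```bash
python3 -c "
from lad import *
lad('l3',.4225,-.1247,-38)
a=cv2.imread('pics/l3_raw.png')
for u in (240,255,270): print(u,' '.join('%d:%d/%d'%(v,a[v,u,0],a[v,u,2]) for v in range(90,250,4)))
"
```

```text
t 37.63 p [ 0.4228 -0.1241  0.1024] xyaw -38.24 open 0.0603 gf 0.0 ft [ 0.7  0.1 -0.8] q6 0.74
offset mm,deg (np.float64(15.507246376811588), -6, 4, -1, 115)
150 160:131 165:131 170:128 175:131 180:130 185:128 190:131 195:131 200:131 205:127 210:130 215:126 220:130 225:128 230:132 235:88 240:89 245:128 250:131 255:133 260:137 265:132 270:124 275:88 280:88 285:134 290:127 295:128 300:129 305:129 310:134 315:136 320:133 325:135 330:131 335:133 340:131 345:133
190 160:132 165:135 170:129 175:131 180:127 185:134 190:135 195:128 200:130 205:134 210:131 215:127 220:128 225:128 230:128 235:88 240:80 245:127 250:133 255:136 260:136 265:90 270:81 275:75 280:75 285:59 290:59 295:72 300:123 305:140 310:133 315:136 320:133 325:142 330:151 335:150 340:149 345:149
220 160:130 165:127 170:131 175:137 180:100 185:56 190:56 195:57 200:58 205:58 210:55 215:52 220:54 225:54 230:51 235:34 240:50 245:52 250:55 255:59 260:57 265:55 270:78 275:50 280:51 285:84 290:86 295:84 300:83 305:84 310:82 315:84 320:83 325:79 330:82 335:82 340:86 345:83
245 160:131 165:133 170:139 175:133 180:121 185:51 190:50 195:52
[... 999 characters left out ...]
133 154:102/131 158:98/127 162:99/127 166:106/134 170:42/92 174:68/144 178:75/143 182:106/136 186:104/133 190:106/136 194:72/93 198:22/47 202:27/59 206:29/61 210:42/54 214:43/56 218:45/59 222:43/56 226:22/49 230:28/61 234:36/65 238:64/82 242:63/81 246:64/81
270 90:102/130 94:104/134 98:103/132 102:105/134 106:107/137 110:104/133 114:107/135 118:105/134 122:98/126 126:103/127 130:118/146 134:118/146 138:119/145 142:77/142 146:69/145 150:97/124 154:100/128 158:101/129 162:102/131 166:103/131 170:40/84 174:71/144 178:71/140 182:112/142 186:108/137 190:62/81 194:40/52 198:23/48 202:28/59 206:28/59 210:44/58 214:42/54 218:47/60 222:56/71 226:22/50 230:42/89 234:44/88 238:65/84 242:65/84 246:62/78
```

Emit:
move_arm([
  [[-0.001,-0.0016,-0.02,0,0.06],[-0.001,-0.0016,-0.05,0,0.06],[-0.001,-0.0016,-0.07,0,0.06],[-0.001,-0.0016,-0.0758,0,0.06],[-0.001,-0.0016,-0.0758,0,0.06],[-0.001,-0.0016,-0.0758,0,0.045],[-0.001,-0.0016,-0.0758,0,0.03],[-0.001,-0.0016,-0.0758,0,0.03]],
], force=25)

```text
time_s: 38.35
ee_pos: [0.4224, -0.1256, 0.0277]
tcp_rot: [-2.969, 1.024, -0.004]
ft_force: [-1.1, 0.8, 5.3]
opening: 0.035
gripper_force: 24.3
```

Emit:
move_arm([
  [[0,0,0,0,0.03],[0,0,0,0,0.03]],
])

```text
time_s: 38.52
ee_pos: [0.4225, -0.1255, 0.0277]
tcp_rot: [-2.969, 1.024, -0.005]
ft_force: [-2.1, -0.3, 4.8]
opening: 0.035
gripper_force: 24.4
```

Emit:
move_arm([
  [[0,0,0.03,0,0.03],[0,0,0.07,0,0.03],[0,0,0.11,-7,0.03],[0.004,-0.02,0.14,-14,0.03],[0.008,-0.04,0.15,-21,0.03],[0.012,-0.06,0.15,-28,0.03],[0.016,-0.08,0.15,-35,0.03],[0.02,-0.1,0.15,-42,0.03]],
])

```text
time_s: 39.18
ee_pos: [0.4416, -0.2267, 0.1781]
tcp_rot: [-2.397, 2.027, -0.005]
ft_force: [1.0, 0.2, -0.4]
opening: 0.0352
gripper_force: 25.3
```

Emit:
move_arm([
  [[0.003,-0.015,0,-7,0.03],[0.006,-0.03,0,-14,0.03],[0.009,-0.045,0,-21,0.03],[0.0114,-0.0588,0,-28,0.03],[0.0114,-0.0588,0,-35,0.03],[0.0114,-0.0588,0,-42,0.03],[0.0114,-0.0588,0,-49,0.03],[0.0114,-0.0588,0,-56,0.03]],
])

```text
time_s: 39.85
ee_pos: [0.4526, -0.2847, 0.1774]
tcp_rot: [-1.165, 2.916, -0.002]
ft_force: [-0.7, -0.1, -0.4]
opening: 0.0352
gripper_force: 25.3
```

Emit:
move_arm([
  [[0,0,0,-7,0.03],[0,0,0,-14,0.03],[0,0,0,-21,0.03],[0,0,0,-28,0.03],[0,0,0,-34.5,0.03],[0,0,0,-34.5,0.03],[0,0,0,-34.5,0.03]],
])

```text
time_s: 40.43
ee_pos: [0.4527, -0.2845, 0.1771]
tcp_rot: [-0.264, 3.129, -0.001]
ft_force: [-0.9, 0.2, -0.2]
opening: 0.0353
gripper_force: 25.3
```

```bash
python3 -c "
from h import *
st()"
```

```text
t 40.43 p [ 0.4527 -0.2845  0.1771] xyaw -170.37 open 0.0353 gf 25.3 ft [-0.9  0.2 -0.2] q6 -1.21
```

Emit:
move_arm([
  [[0.001,0,-0.03,0,0.03],[0.001,0,-0.07,0,0.03],[0.001,0,-0.11,0,0.03],[0.001,0,-0.13,0,0.03],[0.001,0,-0.14,0,0.03],[0.001,0,-0.1445,0,0.03],[0.001,0,-0.1445,0,0.03]],
])

```text
time_s: 41.02
ee_pos: [0.4536, -0.2846, 0.0317]
tcp_rot: [0.263, -3.13, 0.0]
ft_force: [0.4, 0.3, 0.0]
opening: 0.0355
gripper_force: 29.0
```

Emit:
move_arm([
  [[0,0,-0.001,0,0.038],[0,0,-0.001,0,0.042],[0,0,-0.001,0,0.042],[0,0,0.03,0,0.042],[0,0,0.07,0,0.042],[0,0,0.11,0,0.06],[-0.01,-0.02,0.15,0,0.06],[-0.02,-0.05,0.19,0,0.06]],
])

```text
time_s: 41.68
ee_pos: [0.4365, -0.3263, 0.2146]
tcp_rot: [-0.263, 3.127, -0.002]
ft_force: [1.5, -0.8, -0.8]
opening: 0.0595
gripper_force: 0.0
```

Emit:
move_arm([
  [[-0.02,-0.03,0.03,0,0.085],[-0.03,-0.04,0.06,0,0.085],[-0.03,-0.04,0.06,0,0.085],[-0.03,-0.04,0.06,0,0.085]],
])

```text
time_s: 42.02
ee_pos: [0.4062, -0.368, 0.2739]
tcp_rot: [-0.256, 3.126, -0.004]
ft_force: [-0.2, -0.7, -0.5]
opening: 0.0847
gripper_force: 0.0
```

```bash
python3 - <<'E'
from h import *
import pickle
st(); k=cal('wrist'); save('wrist','t5'); a=cv2.imread('pics/t5_raw.png').astype(int)
T=np.array([.4669,-.3642]); c,s=np.cos(np.radians(-170.73)),np.sin(np.radians(-170.73))
# rectify tray top-down at z=.01: 1 px = 2mm, rows = tray x (handle at top), cols = tray y
W,H=140,90
out=np.zeros((H,W,3),np.uint8)
for i in range(H):
    for j in range(W):
        x=(90-2*i);y=(2*j-140)
        u,v=proj(k,(T[0]+(c*x-s*y)/1000,T[1]+(s*x+c*y)/1000,.01)); u=int(round(u));v=int(round(v))
        if 0<=u<512 and 0<=v<384: out[i,j]=a[v,u]
cv2.imwrite('pics/rect.png',out)
# rails: reddish-brown; R-B ratio
R=out[:,:,2].astype(int);B=out[:,:,0].astype(int)
for i in range(5,88,3): print('%4d'%(90-2*i),''.join('W' if (b>75 and r<1.35*b and r>90) else '#' if r<75 else 'r' if r>2.4*b else '.' for r,b in zip(R[i,::2],B[i,::2])))
E
```

```text
t 42.02 p [ 0.4062 -0.368   0.2739] xyaw -170.64 open 0.0847 gf 0.0 ft [-0.2 -0.7 -0.5] q6 -1.03
  80 ####################..##.############.##..#..##############WW.WW.WWWWW
  74 ###########################################################W.......WWW
  68 ###########################.........WW...........................#.WWW
  62 ###########......................................................#.WWW
  56 #########...........................................#.....#......#..WW
  50 #######.....WWWWWWW..............WWWWW..............#WWWWWWW.....#.WWW
  44 #####...........................WWWWWWW..............WWWWWWW.....#.WWW
  38 ##W.........r.....rr................................rr....rr.....#..WW
  32 WWWW........r.....r.............r.....r.............r.....#r.....#..WW
  26 WWWW.......rr.....rr............r.....r.............rr....#r.....#..WW
  20 WWWW.......rr.....rr............r.....rr...........#r......r.....#..WW
  14 WWWW.......r#......r............r......r...........#r......r.....#..WW
   8 WWWW..#....r#......r............r......r............r.....#r.....#..WW
   2 WWWW......
[... 424 characters left out ...]
.....rr....#.WWW
 -34 WWWW..#....r#......rr..........r.......r...........r.......#r....#..WW
 -40 WWWW.......r.......r...........r#..#..#r.....#.....r........r....#..WW
 -46 WWWWW.#...rr.......r...........r.......r..........#r.......rr.......WW
 -52 WWWWW......r.......rr..........r.......r...........r........r....#..WW
 -58 WWWW..#........................r.......r............................WW
 -64 WWWWW.#..........................................................#..WW
 -70 WWWW..#.....................#..#..##.##.#####..####....#.##.##.###..WW
 -76 ###WW.###################.........................................#.WW
 -82 ###W..............................................................####
```

```bash
python3 -c "
from station import r
print(r.close_job())"
```

```text
the job is handed in; nothing more can be done
None
```

I handed the job in at 42 s: the red and ochre walls stand upright with their plinths under the lip, and the three ladders lie flat in their own bays, white ends to the handle, by my last camera checks. There was no blue wall, since its painting block was empty. The hand-in returned no verdict.

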